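Clear the bamboo board and slide the biscuit bars into the pan

TASK

Clear the baking tools off the hinged bamboo board while it lies flat: lay the upright rolling pin on its side in its wooden cradle and put every steel biscuit cutter into the red bowl. Then raise the board slowly by its knob until the biscuit bars begin to slide, hold it steady at that angle, never past 40 degrees, until every bar has slid off into the sheet pan (raise it a little more if one stops), and lower the board flat again and let go of it. The bars are brittle, so do not pinch or push them with the fingers, and leave the egg timer, the tongs and the glass jar where they are.

Things in the scene. Friction and masses are not known exactly. Their poses are not given: they have to be found in the camera images.
- lip (a point): Fixed point: middle of the low edge of the bamboo board's top face, which is also the hinge line, 60 mm above the table. Own x runs along the hinge, own y points from the hinge across the board (when flat) to the knob side, z up. The board and its low dark wooden stand turn as one about z from start to start
- deck (a point): Centre of the top face of the square bamboo board (300 x 300 x 18 mm, 0.8 kg), 150 mm from the hinge line along own y; own z is the board's upward normal; turns with the board. Low side rails 12 mm high, 10 mm wide stand along both side edges (own x = +-140 to +-150 mm); the low edge at the hinge is open, just over the near part of the sheet pan, so what slides down (own -y) drops about 55 mm into the pan
- knob (a point): Centre of the upright dark wooden knob by which the board is raised: round, 26 mm across, 40 mm tall, standing on the board's top face 280 mm from the hinge line on the middle line; the point is half-way up it (20 mm above the face). Axes as the deck's
- ramp (a joint): Tilt of the board about the hinge line in rad: 0 = lying flat on its stand, grows as the knob side is raised (rotation about own +x of lip), stop at 1.2. The hinge is loose: unsupported, the board sinks back to 0. The bars begin to slide somewhere between about 0.3 and 0.55, depending on the hidden friction
- pan: Shallow aluminium sheet pan, fixed beside the stand, 290 mm along own x (along the hinge) x 240 mm along own y, 22 mm high, walls 4 mm; origin at the centre of its underside on the table. Its wall nearest the board lies under the board, 15 mm in from the low edge
- bowl: Red bowl, fixed, 200 mm across at the rim, 70 mm high, wall 5 mm; origin at the centre of its underside on the table. It and the cradle change places between starts
- seat (a point): Centre point where the rolling pin's middle lies when it rests in the wooden cradle, 43 mm above the table. Own x is the direction along which the lying pin points (either way round). The cradle is fixed: a 150 x 60 x 12 mm base with two rails 110 mm long, 6 mm thick, 14 mm high (tops 26 mm above the table), 28 mm apart inside, between which the pin sits
- pin_center (a point): Middle of the stubby wooden rolling pin, 70 mm above its foot. The pin stands upright on the board at the start; own z is its long axis. 140 mm long in all: barrel 44 mm across and 100 mm long, with a 20 mm long, 32 mm thick grip at each end; about 0.16 kg
- cutter0_center (a point): Centre of a steel ring-shaped biscuit cutter standing on the board, 60 mm outside diameter, 40 mm high, wall 2.5 mm, open at both ends, 50 g; own z is the ring's axis; the point is half-way up. May be absent
- cutter1_center (a point): Centre of a steel ring-shaped biscuit cutter standing on the board, 60 mm outside diameter, 40 mm high, wall 2.5 mm, open at both ends, 50 g; own z is the ring's axis; the point is half-way up. May be absent
- cutter2_center (a point): Centre of a steel ring-shaped biscuit cutter standing on the board, 60 mm outside diameter, 40 mm high, wall 2.5 mm, open at both ends, 50 g; own z is the ring's axis; the point is half-way up. May be absent
- bar0_center (a point): Centre (half-way up) of a hard brown biscuit bar lying flat on the board near its low edge, 70 x 40 x 18 mm (own x, y, z), 60 g. May be absent
- bar1_center (a point): Centre (half-way up) of a hard brown biscuit bar lying flat on the board near its low edge, 70 x 40 x 18 mm (own x, y, z), 60 g. May be absent
- bar2_center (a point): Centre (half-way up) of a hard brown biscuit bar lying flat on the board near its low edge, 70 x 40 x 18 mm (own x, y, z), 60 g. May be absent
- timer: Bystander: egg timer with a dial, 68 mm across, 64 mm high; origin at its underside
- tongs: Bystander: steel tongs lying flat, 235 mm long along own x, 60 mm wide, 16 mm high
- jar: Bystander: glass jar, 76 mm across, 110 mm high; origin at its underside

How it is judged:
On the way, in this order (a step that is already met when the one before it is completed fails the run):
1. with the board still flat, the rolling pin lies in the cradle and every cutter is in the bowl (value of joint ramp below 0.1 rad and x of pin_center in the frame of seat between -0.03 and 0.03 m and y of pin_center in the frame of seat between -0.012 and 0.012 m and z of pin_center in the frame of seat between -0.012 and 0.012 m and angle between the z axis of pin_center and the x axis of seat, either way round below 0.2 rad and horizontal distance between each of cutter0_center, cutter1_center, cutter2_center and bowl below 0.085 m and height (world z) of each of cutter0_center, cutter1_center, cutter2_center below 0.105 m), for 0.2 s.
2. a bar is sliding down the tilted board while the board is held steady (or hardly turning) (value of joint ramp above 0.2 rad and velocity of joint ramp between -0.2 and 0.2 rad/s and ((linear speed of bar0 above 0.03 m/s and y of bar0_center in the frame of deck above -0.15 m) or (linear speed of bar1 above 0.03 m/s and y of bar1_center in the frame of deck above -0.15 m) or (linear speed of bar2 above 0.03 m/s and y of bar2_center in the frame of deck above -0.15 m))), for 0.1 s.
3. every bar has slid into the pan with the board still held up (value of joint ramp above 0.2 rad and velocity of joint ramp between -0.2 and 0.2 rad/s and x of bar0_center in the frame of pan between -0.145 and 0.145 m and y of bar0_center in the frame of pan between -0.12 and 0.12 m and z of each of bar0_center, bar1_center, bar2_center in the frame of pan below 0.055 m and x of bar1_center in the frame of pan between -0.145 and 0.145 m and y of bar1_center in the frame of pan between -0.12 and 0.12 m and x of bar2_center in the frame of pan between -0.145 and 0.145 m and y of bar2_center in the frame of pan between -0.12 and 0.12 m), for 0.3 s.
At the end, for the whole second after the job is handed in: Board flat (under 0.05 rad), let go; bars inside the pan walls, centres under 55 mm above its underside; pin in the cradle (within 30 mm along, 12 mm across and in height, 0.2 rad); cutters in the bowl (within 85 mm of its axis, centres below 105 mm); all at rest (value of joint ramp below 0.05 rad and x of bar0_center in the frame of pan between -0.145 and 0.145 m and y of bar0_center in the frame of pan between -0.12 and 0.12 m and z of each of bar0_center, bar1_center, bar2_center in the frame of pan below 0.055 m and x of bar1_center in the frame of pan between -0.145 and 0.145 m and y of bar1_center in the frame of pan between -0.12 and 0.12 m and x of bar2_center in the frame of pan between -0.145 and 0.145 m and y of bar2_center in the frame of pan between -0.12 and 0.12 m and x of pin_center in the frame of seat between -0.03 and 0.03 m and y of pin_center in the frame of seat between -0.012 and 0.012 m and z of pin_center in the frame of seat between -0.012 and 0.012 m and angle between the z axis of pin_center and the x axis of seat, either way round below 0.2 rad and horizontal distance between each of cutter0_center, cutter1_center, cutter2_center and bowl below 0.085 m and height (world z) of each of cutter0_center, cutter1_center, cutter2_center below 0.105 m and linear speed of each of bar0, bar1, bar2, cutter0, cutter1, cutter2, pin below 0.03 m/s); the robot touches nothing.
It fails at once if the board is tilted past 40 degrees (value of joint ramp above 0.7 rad).
It fails at once if a bar is pinched or pushed by the fingers (over 8 N) (contact force between the fingers and bar0 above 8 N or contact force between the fingers and bar1 above 8 N or contact force between the fingers and bar2 above 8 N).
It fails at once if the timer, tongs or jar is moved (over 30 mm) (distance of any of timer, tongs, jar from where it was at the start of the episode above 0.03 m).
Of cutter0, cutter1, cutter2 only 2 to 3 are there at a start; the rules pass over those that are not, and their reading is None.
Of bar0, bar1, bar2 only 2 to 3 are there at a start; the rules pass over those that are not, and their reading is None.
At some moment in a run one of cutter0, cutter1, cutter2, bar0, bar1, bar2 may be knocked a few centimetres aside while the robot is not near it.
It also fails if it takes over 192 s, if anything falls off the work surface, if the arm or the gripper's body presses on something with over 40 N, if the wrist force passes 120 N, or if a joint passes its speed limit or range.

ROBOT

A 6-joint arm with a two-finger parallel gripper is mounted at the origin on the work surface. World frame = base frame: x ahead of the robot, y to its left, z up, the work surface at z = 0. Lengths are in m, angles in rad, forces in N, time in s.
With the tool pointing down it reaches from about 0.4 to 0.825 m from the base axis. Payload 7 kg.
Tool frame: the origin (TCP) lies midway between the tips of the shut fingers; the grasp point (between the pads) lies hold_point_z behind it (hold_point_z is the distance from the TCP to the grasp point, in m); z points along the fingers, y is the line along which they close (so a half turn about z gives the same grasp; the last joint's range is limited). The gripper opens to 88 mm and grips with 3 to 60 N. Pads are 19 mm wide; open, the fingers measure 130 mm over their backs; the gripper's body (78 mm by 193 mm) begins 47 mm behind the grasp point.
Start: joints at [-1.004, 0.359, 0.012, 0, -1.224, -0.288], TCP at [0.186, -0.649, 0.198] pointing down, gripper open.
Joint ranges: [-3.07, 3.07], [-1.43, 2.12], [-1.02, 1.25], [-3.03, 1.67], [-3.05, -0], [-3.03, 3.03]. Speed limits (rad/s): [2.39, 2.39, 3.01, 3.14, 3.14, 3.14].

INTERFACE

Orientations are given as [roll, pitch, yaw] about the fixed x, y, z axes, in that order (R = Rz(yaw) Ry(pitch) Rx(roll)).
In Python, from station import * gives the robot as it stands.
- The arm moves only by the tool apply_moves, never from a script. Its argument "steps" is a list of rows, each an object with "translation": the shift along the world's x, y, z scaled (see below), a list of three; "rotation": the turn, a rotation vector about the world's x, y, z scaled (see below), a list of three. A call has exactly 10 rows; each row is the pose to reach, as a shift and turn from the pose commanded when the call began; what a row does not reach only later rows make up. The controller multiplies each number of a shift by 250 mm and each number of a turn by 30 degrees. A row lasts 1/12 s, in which the tool goes at most 41.7 mm and 7.16 degrees, less where a joint would pass 70% of its speed; a pose out of reach is approached as far as the arm can. A call with a number of a shift or a turn outside -1 to 1 is refused whole. A call with a gripper value outside its range is refused whole. "jaw" is the closure, from -1 (fully open) to 1 (shut), so that 0 is half open, set as the call begins (left out, the last holds). The fingers move at their own pace and stop on an object; "newtons" is the grip in N (left out, the last holds). Time passes only in rows, so rows that repeat a pose let the fingers close, or fill a call up. It gives the time, the measured TCP pose, the force, the opening and the grip force at its end, in the units of the state.
- get_state(): the state, without advancing time (a new reading comes with each control period).
- grab_frame(name): name is "scene" or "top"; returns the picture (400x640x3 uint8, blue, green, red); there is no depth.
- camera_model(name): a dict with "fx", "fy", "cx", "cy" (pixels), "xyz" and "rotation" of the camera in the world. Camera axes: x right, y down, z forward; pixel columns grow to the right and rows downward; lengths in m; the calibration is good to about 2 mm. A picture is of the moment at which its call begins. camera_model takes no time and is no camera call.
- job_done(): hands the job in; it is judged then, once.
The state is a dict: "t": time; "q": joint angles; "qd": joint speeds; "joint_efforts": joint torques, N m; "eef_pos": TCP position; "ee_rot": TCP orientation; "force": force on the tool from outside, world axes, zero at the start; "moment": the same for the moment, N m; "width": finger opening in m; "gripper_force": force on a finger pad.
Only numpy, scipy, OpenCV 4.12 (cv2) and the standard library are available. Lean on these libraries where they do the work, as an engineer would, in place of code of your own. Each camera call takes 0.05 s, during which the arm holds its last target. There are 200 camera calls.

## Working session

There is one attempt and no reset: what is moved stays moved. The work goes in short steps, Python scripts to look and compute and a tool call to move; the robot and the scene stay as the last step left them, time stands still between calls to the robot, and variables do not carry over. Pictures are saved under pics/ and viewed, at most 14 in all, crops included, and the job is handed in when it is done.

Besides the shell and the picture viewer there is one more tool, called after "Call:" by a JSON object that holds its "fn" and its "kwargs". apply_moves: Moves the arm, as the interface text tells. Shifts and turns lie within -1 to 1; 1 stands for 250 mm of shift or 30 degrees of turn. Its arguments: {"type":"object","properties":{"steps":{"type":"array"},"jaw":{"type":"number"},"newtons":{"type":"number"}},"required":["steps"]}

```bash
ls; mkdir -p pics
python3 - <<'E'
from station import *
import cv2
print(get_state())
for n in("scene","top"):
    print(camera_model(n)); cv2.imwrite(f"pics/{n}0.png",grab_frame(n))
E
```

```text
pics
{'t': 0.0, 'q': array([-1.00391074e+00,  3.59379671e-01,  1.10333802e-02, -3.56089522e-04,
       -1.22409031e+00, -2.88113655e-01]), 'qd': array([ 9.40605631e-04,  5.89154693e-05,  1.17261342e-03, -8.28919825e-05,
       -1.82378925e-03,  1.67092625e-04]), 'joint_efforts': array([-2.29733712e-03, -5.82719493e+01,  2.93039292e+01,  6.99709520e+00,
        6.66759574e-03, -1.18232870e-04]), 'eef_pos': array([ 0.18556943, -0.64841942,  0.19711523]), 'ee_rot': array([ 3.13992486e+00, -1.45174655e-04, -2.86294187e+00]), 'force': array([-0.85987719,  0.41429463, -0.06092394]), 'moment': array([0.01883748, 0.01778581, 0.00417084]), 'gripper_force': 0.0, 'width': 0.08787983986343015}
{'fx': 436.2318529892118, 'fy': 436.2318529892118, 'cx': 324.0914315057266, 'cy': 199.14327024567024, 'xyz': array([1.07615216, 0.5226469 , 0.98432568]), 'rotation': array([-2.41861885e+00,  2.61666971e-04,  2.49484076e+00])}
{'fx': 464.64652666100335, 'fy': 464.64652666100335, 'cx': 319.1680975733656, 'cy': 198.29026986904898, 'xyz': array([ 0.48608667, -0.08760876,  1.5364002 ]), 'rotation': array([-3.06999905, -0.01926081, -1.54812695])}
```

View pics/scene0.png

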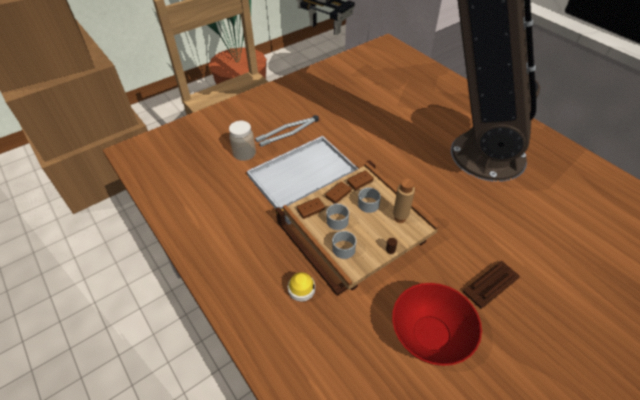

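View pics/top0.png

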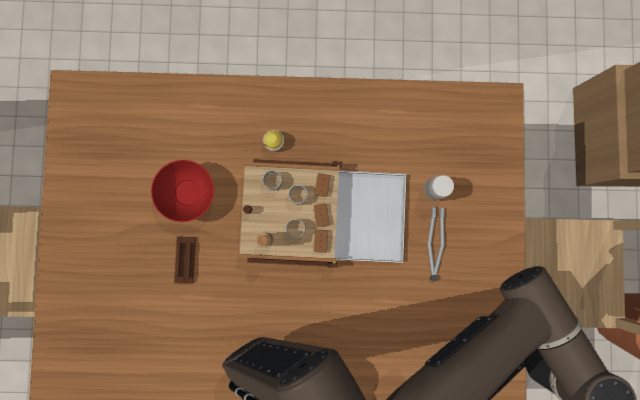

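The top view shows the board at about (290,212), bowl (183,191), cradle (186,260), pin (265,240), three cutters and three bars. Next I'll enlarge it.

```bash
cat > h.py <<'E'
from station import *
import numpy as np, cv2
from scipy.spatial.transform import Rotation as R
def ray(cam,u,v):
    m=camera_model(cam); d=R.from_euler('xyz',m['rotation']).as_matrix()@np.array([(u-m['cx'])/m['fx'],(v-m['cy'])/m['fy'],1]); return m['xyz'],d
def at(cam,u,v,z):
    o,d=ray(cam,u,v); return o+d*(z-o[2])/d[2]
def proj(cam,p):
    m=camera_model(cam); q=R.from_euler('xyz',m['rotation']).as_matrix().T@(np.asarray(p)-m['xyz']); return m['fx']*q[0]/q[2]+m['cx'],m['fy']*q[1]/q[2]+m['cy']
def crop(cam,x0,y0,w,h,k,name):
    im=grab_frame(cam)[y0:y0+h,x0:x0+w]; cv2.imwrite('pics/'+name,cv2.resize(im,None,fx=k,fy=k,interpolation=cv2.INTER_CUBIC))
E
python3 - <<'E'
from h import *
crop("top",145,140,200,150,4,"t1.png")
crop("scene",270,160,160,120,5,"s1.png")
E
```

```text
(no output)
```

View pics/t1.png

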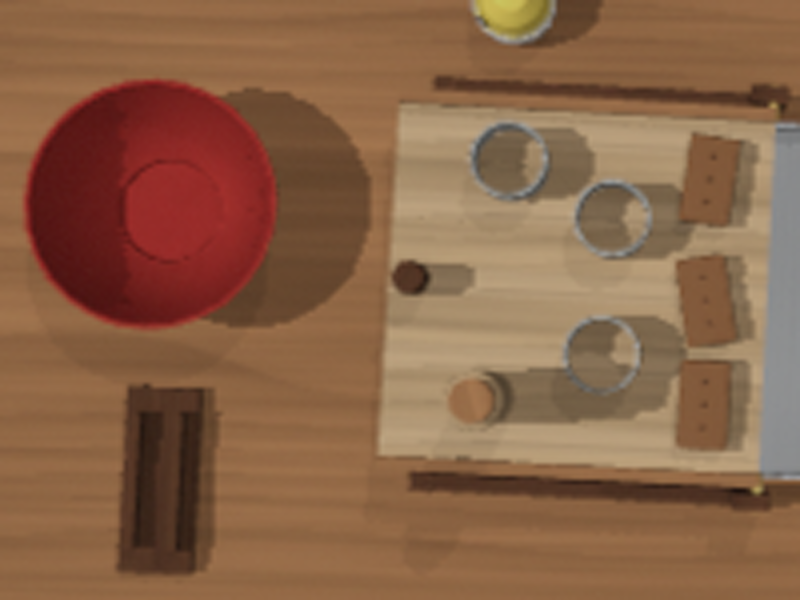

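View pics/s1.png

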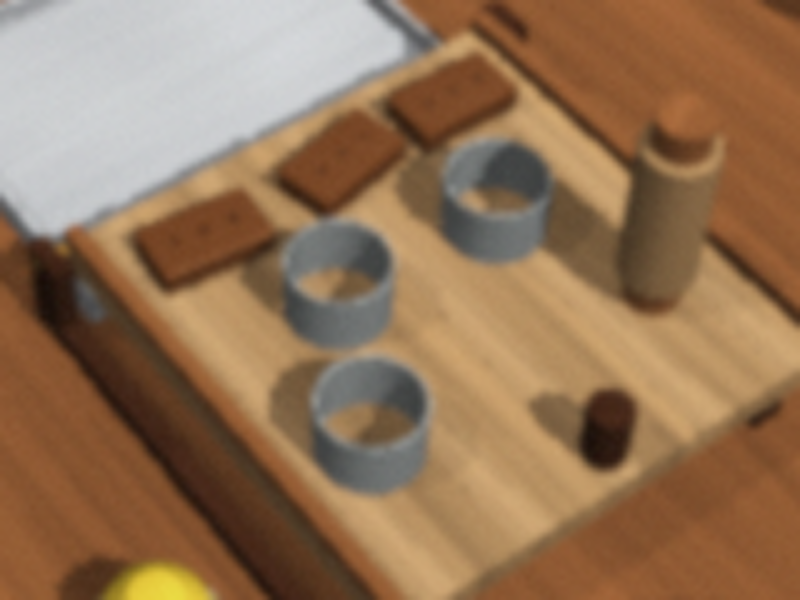

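The enlarged views show cutters in t1 at (510,161), (613,218) and (603,354), the pin top at (471,400), knob (410,277), bowl rim (151,203) and cradle (164,479).

Run:
```python
from h import *
np.set_printoptions(precision=4,suppress=True)
T=lambda x,y,z:at("top",145+(x+.5)/4-.5,140+(y+.5)/4-.5,z)
S=lambda x,y,z:at("scene",270+(x+.5)/5-.5,160+(y+.5)/5-.5,z)
for n,x,y,z in[("cA",510,161,.1),("cB",613,218,.1),("cC",603,354,.1),("pin",471,400,.2),("knob",410,277,.1),("bowl",151,203,.07),
 ("crad",164,479,.012),("cr1",167,387,.012),("cr2",157,571,.012),("b1",400,102,.072),("b2",378,457,.072),("b3",762,472,.072),("bar1",711,180,.078),("bar2",708,300,.078),("bar3",705,405,.078)]: print(n,T(x,y,z))
print("scene")
for n,x,y,z in[("cA",371,397,.1),("cB",338,262,.1),("cC",497,178,.1),("pin",686,122,.2),("knob",608,404,.1)]: print(n,S(x,y,z))
```

```text
cA [0.6435 0.0343 0.1   ]
cB [ 0.6011 -0.0467  0.1   ]
cC [ 0.4958 -0.0417  0.1   ]
pin [0.4601 0.0485 0.2   ]
knob [0.5516 0.1086 0.1   ]
bowl [0.6065 0.318  0.07  ]
crad [0.3872 0.3138 0.012 ]
cr1 [0.4615 0.3146 0.012 ]
cr2 [0.3134 0.3163 0.012 ]
b1 [0.6913 0.125  0.072 ]
b2 [0.4117 0.1326 0.072 ]
b3 [ 0.4066 -0.1677  0.072 ]
bar1 [ 0.6348 -0.1225  0.078 ]
bar2 [ 0.5401 -0.1222  0.078 ]
bar3 [ 0.458  -0.1217  0.078 ]
scene
cA [0.6469 0.0357 0.1   ]
cB [ 0.6058 -0.0433  0.1   ]
cC [ 0.4999 -0.0379  0.1   ]
pin [0.466  0.0537 0.2   ]
knob [0.5553 0.1103 0.1   ]
```

Run:
```python
import station
print([n for n in dir(station) if not n.startswith('_')])
print(getattr(station,'hold_point_z',None))
from h import *
for n,u,v,z in(("jar",440,187,.11),("tongsA",435,278,.01),("timer",273,140,.06)): print(n,at("top",u,v,z))
```

```text
['Unreachable', 'camera_model', 'get_state', 'grab_frame', 'hold_point_z', 'job_done']
0.0188
jar [ 0.63307833 -0.486418    0.11      ]
tongsA [ 0.34409791 -0.49913547  0.01      ]
timer [0.77652396 0.03874485 0.06      ]
```

Call:
{"fn": "apply_moves", "kwargs": {"steps": [{"translation": [0.03,0.1,0.05],"rotation": [0,0,0.1]},{"translation": [0.08,0.2,0.1],"rotation": [0,0,0.2]},{"translation": [0.14,0.3,0.15],"rotation": [0,0,0.3]},{"translation": [0.2,0.4,0.2],"rotation": [0,0,0.4]},{"translation": [0.26,0.5,0.25],"rotation": [0,0,0.5]},{"translation": [0.34,0.6,0.3],"rotation": [0,0,0.6]},{"translation": [0.42,0.7,0.35],"rotation": [0,0,0.7]},{"translation": [0.5,0.8,0.4],"rotation": [0,0,0.8]},{"translation": [0.56,0.9,0.4],"rotation": [0,0,0.9]},{"translation": [0.6,1,0.4],"rotation": [0,0,1]}], "jaw": -1, "newtons": 20}}

```text
t: 1.03
eef_pos: [0.3371, -0.3978, 0.2987]
ee_rot: [-3.14, 0.0, -2.336]
force: [0.8, 0.6, 0.3]
width: 0.0878
gripper_force: 0.0
```

Call:
{"fn": "apply_moves", "kwargs": {"steps": [{"translation": [0.06,0.09,-0.01],"rotation": [0,0,0.08]},{"translation": [0.12,0.18,-0.02],"rotation": [0,0,0.16]},{"translation": [0.18,0.26,-0.03],"rotation": [0,0,0.24]},{"translation": [0.25,0.35,-0.04],"rotation": [0,0,0.32]},{"translation": [0.31,0.44,-0.05],"rotation": [0,0,0.4]},{"translation": [0.37,0.52,-0.06],"rotation": [0,0,0.48]},{"translation": [0.43,0.61,-0.07],"rotation": [0,0,0.56]},{"translation": [0.5,0.7,-0.08],"rotation": [0,0,0.62]},{"translation": [0.56,0.78,-0.09],"rotation": [0,0,0.68]},{"translation": [0.62,0.87,-0.1],"rotation": [0,0,0.73]}]}}

```text
t: 1.87
eef_pos: [0.4912, -0.1803, 0.2729]
ee_rot: [3.142, 0.0, -1.955]
force: [-0.2, -0.1, 0.3]
width: 0.0875
gripper_force: 0.0
```

Call:
{"fn": "apply_moves", "kwargs": {"steps": [{"translation": [0.06,0.09,-0.01],"rotation": [0,0,0.08]},{"translation": [0.12,0.18,-0.02],"rotation": [0,0,0.16]},{"translation": [0.18,0.26,-0.03],"rotation": [0,0,0.24]},{"translation": [0.25,0.35,-0.04],"rotation": [0,0,0.32]},{"translation": [0.31,0.44,-0.05],"rotation": [0,0,0.4]},{"translation": [0.37,0.52,-0.06],"rotation": [0,0,0.48]},{"translation": [0.43,0.61,-0.08],"rotation": [0,0,0.56]},{"translation": [0.5,0.7,-0.1],"rotation": [0,0,0.62]},{"translation": [0.56,0.78,-0.13],"rotation": [0,0,0.68]},{"translation": [0.62,0.87,-0.16],"rotation": [0,0,0.73]}]}}

```text
t: 2.7
eef_pos: [0.6464, 0.0371, 0.2327]
ee_rot: [-3.142, 0.0, -1.573]
force: [0.2, 0.1, 0.6]
width: 0.0879
gripper_force: 0.0
```

Run:
```python
from h import *
np.set_printoptions(precision=4,suppress=True)
s=get_state();print(s['q'],s['eef_pos'],s['ee_rot'])
```

```text
[ 0.3581  0.295  -0.0009 -0.     -1.2749 -0.3604] [0.6464 0.0371 0.2327] [-3.1415  0.     -1.5731]
```

Call:
{"fn": "apply_moves", "kwargs": {"steps": [{"translation": [0,0,-0.1],"rotation": [0,0,0]},{"translation": [0,0,-0.2],"rotation": [0,0,0]},{"translation": [0,0,-0.3],"rotation": [0,0,0]},{"translation": [0,0,-0.4],"rotation": [0,0,0]},{"translation": [0,0,-0.48],"rotation": [0,0,0]},{"translation": [0,0,-0.54],"rotation": [0,0,0]},{"translation": [0,0,-0.58],"rotation": [0,0,0]},{"translation": [0,0,-0.6],"rotation": [0,0,0]},{"translation": [0,0,-0.62],"rotation": [0,0,0]},{"translation": [0,0,-0.62],"rotation": [0,0,0]}]}}

```text
t: 3.53
eef_pos: [0.6457, 0.036, 0.0777]
ee_rot: [3.141, -0.0, -1.575]
force: [-0.2, 0.1, -0.1]
width: 0.0877
gripper_force: 0.0
```

Call:
{"fn": "apply_moves", "kwargs": {"steps": [{"translation": [0,0,0],"rotation": [0,0,0]},{"translation": [0,0,0],"rotation": [0,0,0]},{"translation": [0,0,0],"rotation": [0,0,0]},{"translation": [0,0,0],"rotation": [0,0,0]},{"translation": [0,0,0],"rotation": [0,0,0]},{"translation": [0,0,0],"rotation": [0,0,0]},{"translation": [0,0,0],"rotation": [0,0,0]},{"translation": [0,0,0],"rotation": [0,0,0]},{"translation": [0,0,0],"rotation": [0,0,0]},{"translation": [0,0,0],"rotation": [0,0,0]}], "jaw": 1, "newtons": 20}}

```text
t: 4.37
eef_pos: [0.6457, 0.0361, 0.078]
ee_rot: [3.142, -0.0, -1.575]
force: [-0.0, -0.0, 0.1]
width: 0.0264
gripper_force: 0.0
```

Run:
```python
from h import *
crop("scene",270,140,160,120,5,"s2.png")
print(get_state()['width'])
```

```text
0.022323150595773663
```

View pics/s2.png

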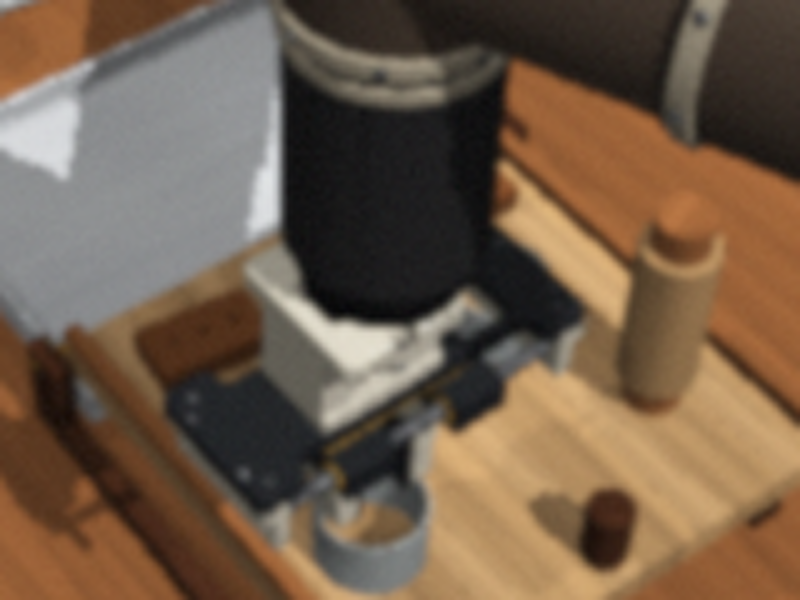

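Run:
```python
from h import *
for p in [(.6457,.036,.078),(.6567,.036,.078),(.6347,.036,.078),(.645,.035,.1),(.675,.035,.1),(.615,.035,.1),(.645,.035,.06)]:
    u,v=proj("scene",p); print(p,(u-270)*5,(v-140)*5)
s=get_state();print(s['eef_pos'],s['width'],s['t'])
```

```text
(0.6457, 0.036, 0.078) 369.8655159961757 519.9386136972159
(0.6567, 0.036, 0.078) 352.91320385713107 530.6540929160018
(0.6347, 0.036, 0.078) 386.68423035779256 509.3075810244801
(0.645, 0.035, 0.1) 371.1938912037948 492.271684824687
(0.675, 0.035, 0.1) 323.97968282345516 521.8187242452507
(0.615, 0.035, 0.1) 417.3858619070401 463.36437013907994
(0.645, 0.035, 0.06) 368.5224107067168 538.4454825081284
[0.64575253 0.03611318 0.07804765] 0.022323150595773663 4.4167
```

The picture shows cutter A in place around (371,490), with the fingers still closing, apparently past its wall. I'll let them finish.

Call:
{"fn": "apply_moves", "kwargs": {"steps": [{"translation": [0,0,0],"rotation": [0,0,0]},{"translation": [0,0,0],"rotation": [0,0,0]},{"translation": [0,0,0],"rotation": [0,0,0]},{"translation": [0,0,0],"rotation": [0,0,0]},{"translation": [0,0,0],"rotation": [0,0,0]},{"translation": [0,0,0],"rotation": [0,0,0]},{"translation": [0,0,0],"rotation": [0,0,0]},{"translation": [0,0,0],"rotation": [0,0,0]},{"translation": [0,0,0],"rotation": [0,0,0]},{"translation": [0,0,0],"rotation": [0,0,0]}]}}

```text
t: 5.25
eef_pos: [0.6457, 0.0361, 0.0781]
ee_rot: [-3.142, -0.0, -1.575]
force: [0.6, -0.6, 0.2]
width: 0.0004
gripper_force: 0.0
```

Run:
```python
from h import *
crop("scene",310,200,80,60,10,"s3.png")
```

```text
(no output)
```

View pics/s3.png

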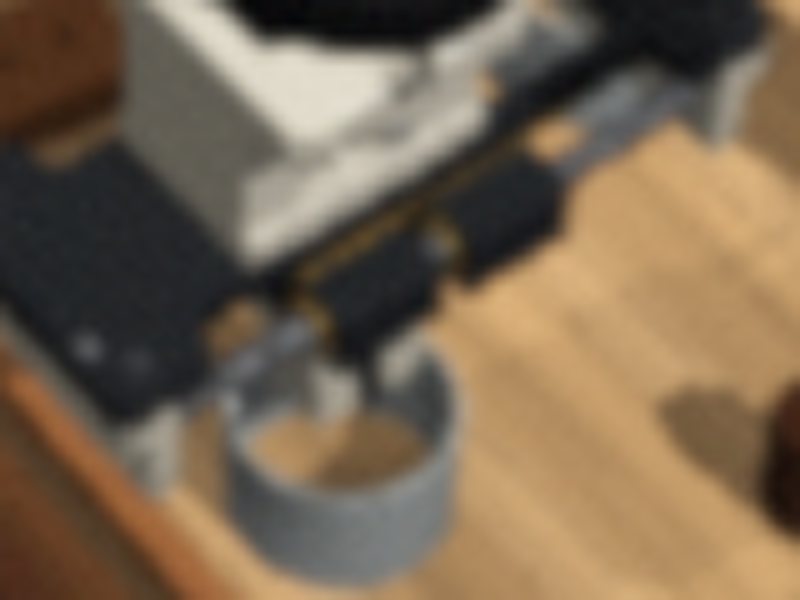

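The fingers shut beside or inside the ring without holding it (ring centre at crop (343,410)). I'll lift, back off and look again.

Call:
{"fn": "apply_moves", "kwargs": {"steps": [{"translation": [0,0,0.1],"rotation": [0,0,0]},{"translation": [0,0,0.2],"rotation": [0,0,0]},{"translation": [0,0,0.35],"rotation": [0,0,0]},{"translation": [0,0.1,0.5],"rotation": [0,0,0]},{"translation": [0,0.2,0.6],"rotation": [0,0,0]},{"translation": [0,0.36,0.7],"rotation": [0,0,0]},{"translation": [0,0.52,0.7],"rotation": [0,0,0]},{"translation": [0,0.68,0.7],"rotation": [0,0,0]},{"translation": [0,0.84,0.7],"rotation": [0,0,0]},{"translation": [0,1,0.7],"rotation": [0,0,0]}], "jaw": -1}}

```text
t: 6.13
eef_pos: [0.6454, 0.2881, 0.2535]
ee_rot: [-3.141, 0.001, -1.575]
force: [0.7, -1.2, 0.8]
width: 0.0614
gripper_force: 0.0
```

Run:
```python
from h import *
a=grab_frame("top")[145:285,190:350]; b=grab_frame("scene")[160:300,270:430]
im=cv2.resize(np.hstack([a,b]),None,fx=2.5,fy=2.5,interpolation=cv2.INTER_CUBIC); cv2.imwrite("pics/c4.png",im)
```

```text
(no output)
```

View pics/c4.png

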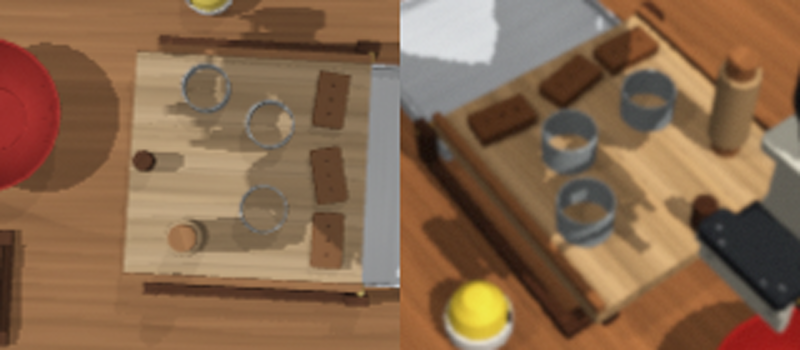

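Cutter A has not moved (206,87 on the left), so the fingers never touched it. I'll check the tool geometry against the picture.

Run:
```python
from h import *
for p in [(.6454,.288,.2535),(.6454,.288,.32),(.7419,.249,.32),(.7419,.327,.32),(.5489,.249,.32),(.58,.288,.2535),(.71,.288,.2535)]:
    print(p,np.round(proj("scene",p),1),np.round(proj("top",p),1))
f=grab_frame("scene");g=grab_frame("top")
a=f[170:370,380:640]; b=g[110:310,130:390]
cv2.imwrite("pics/c5.png",cv2.resize(np.vstack([a]),None,fx=3,fy=3,interpolation=cv2.INTER_CUBIC))
```

```text
(0.6454, 0.288, 0.2535) [428.8 275.9] [175.7 170.8]
(0.6454, 0.288, 0.32) [435.4 256.5] [168.4 167.4]
(0.7419, 0.249, 0.32) [381.5 269.3] [184.9 131.5]
(0.7419, 0.327, 0.32) [412.6 300.9] [155.2 130.7]
(0.5489, 0.249, 0.32) [455.1 218.3] [181.7 204.5]
(0.58, 0.288, 0.2535) [451.9 258.8] [174.6 194.3]
(0.71, 0.288, 0.2535) [404.6 293.9] [176.7 147.6]
```

View pics/c5.png

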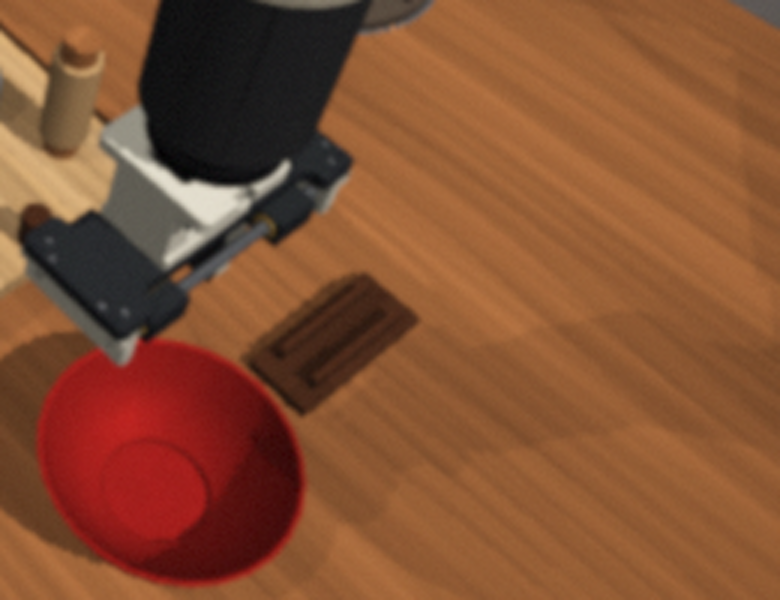

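The gripper body in the picture looks higher than the nominal pose would put it. I'll descend lower on cutter B, clear of the rail, and watch the force.

Call:
{"fn": "apply_moves", "kwargs": {"steps": [{"translation": [-0.02,-0.1,0],"rotation": [0,0,0]},{"translation": [-0.04,-0.2,0],"rotation": [0,0,0]},{"translation": [-0.06,-0.3,0],"rotation": [0,0,0]},{"translation": [-0.08,-0.4,-0.02],"rotation": [0,0,0]},{"translation": [-0.1,-0.5,-0.05],"rotation": [0,0,0]},{"translation": [-0.12,-0.6,-0.08],"rotation": [0,0,0]},{"translation": [-0.14,-0.7,-0.11],"rotation": [0,0,0]},{"translation": [-0.15,-0.8,-0.14],"rotation": [0,0,0]},{"translation": [-0.16,-0.9,-0.17],"rotation": [0,0,0]},{"translation": [-0.17,-1,-0.2],"rotation": [0,0,0]}]}}

```text
t: 7.17
eef_pos: [0.6026, 0.0335, 0.2033]
ee_rot: [-3.141, 0.0, -1.576]
force: [-0.1, 0.9, -0.5]
width: 0.0875
gripper_force: 0.0
```

Call:
{"fn": "apply_moves", "kwargs": {"steps": [{"translation": [0,-0.1,0],"rotation": [0,0,0]},{"translation": [0,-0.2,0],"rotation": [0,0,0]},{"translation": [0,-0.28,-0.05],"rotation": [0,0,0]},{"translation": [0,-0.33,-0.12],"rotation": [0,0,0]},{"translation": [0,-0.33,-0.18],"rotation": [0,0,0]},{"translation": [0,-0.33,-0.22],"rotation": [0,0,0]},{"translation": [0,-0.33,-0.26],"rotation": [0,0,0]},{"translation": [0,-0.33,-0.3],"rotation": [0,0,0]},{"translation": [0,-0.33,-0.32],"rotation": [0,0,0]},{"translation": [0,-0.33,-0.32],"rotation": [0,0,0]}]}}

```text
t: 8.0
eef_pos: [0.6026, -0.0462, 0.1219]
ee_rot: [3.14, -0.0, -1.574]
force: [0.0, -0.2, 0.5]
width: 0.0876
gripper_force: 0.0
```

Call:
{"fn": "apply_moves", "kwargs": {"steps": [{"translation": [0,0,-0.04],"rotation": [0,0,0]},{"translation": [0,0,-0.08],"rotation": [0,0,0]},{"translation": [0,0,-0.12],"rotation": [0,0,0]},{"translation": [0,0,-0.15],"rotation": [0,0,0]},{"translation": [0,0,-0.18],"rotation": [0,0,0]},{"translation": [0,0,-0.2],"rotation": [0,0,0]},{"translation": [0,0,-0.21],"rotation": [0,0,0]},{"translation": [0,0,-0.22],"rotation": [0,0,0]},{"translation": [0,0,-0.22],"rotation": [0,0,0]},{"translation": [0,0,-0.22],"rotation": [0,0,0]}]}}

```text
t: 8.83
eef_pos: [0.6034, -0.0464, 0.0683]
ee_rot: [-3.141, -0.0, -1.575]
force: [0.3, 0.1, 0.7]
width: 0.0881
gripper_force: 0.0
```

Call:
{"fn": "apply_moves", "kwargs": {"steps": [{"translation": [0,0,-0.01],"rotation": [0,0,0]},{"translation": [0,0,-0.02],"rotation": [0,0,0]},{"translation": [0,0,-0.02],"rotation": [0,0,0]},{"translation": [0,0,-0.02],"rotation": [0,0,0]},{"translation": [0,0,-0.02],"rotation": [0,0,0]},{"translation": [0,0,-0.02],"rotation": [0,0,0]},{"translation": [0,0,-0.02],"rotation": [0,0,0]},{"translation": [0,0,-0.02],"rotation": [0,0,0]},{"translation": [0,0,-0.02],"rotation": [0,0,0]},{"translation": [0,0,-0.02],"rotation": [0,0,0]}], "jaw": 0.5}}

```text
t: 9.67
eef_pos: [0.6032, -0.0464, 0.0631]
ee_rot: [3.142, 0.0, -1.575]
force: [0.4, 0.6, 0.1]
width: 0.0598
gripper_force: 20.0
```

Run:
```python
from h import *
s=get_state();print(s['width'],s['gripper_force'],s['eef_pos'])
crop("scene",290,160,120,90,6.5,"s6.png")
for p in [(.6034,-.0464,.063),(.6034,-.0464,.13),(.6034,-.0464,.1),(.6334,-.0464,.1),(.5734,-.0464,.1)]:
    u,v=proj("scene",p);print(p,round((u-290)*6.5),round((v-160)*6.5))
```

```text
0.0598224868924897 19.999933540821075 [ 0.60321511 -0.04640557  0.06307019]
(0.6034, -0.0464, 0.063) 305 388
(0.6034, -0.0464, 0.13) 308 282
(0.6034, -0.0464, 0.1) 307 331
(0.6334, -0.0464, 0.1) 248 365
(0.5734, -0.0464, 0.1) 364 297
```

View pics/s6.png

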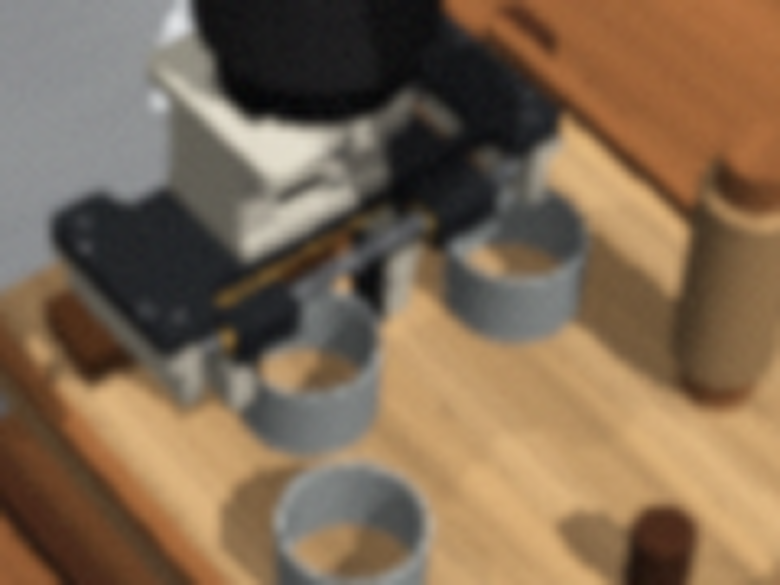

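Cutter B is gripped at 59.8 mm opening, with the ring at (315,370) between the pads. I'll carry it to the bowl.

Call:
{"fn": "apply_moves", "kwargs": {"steps": [{"translation": [0,0,0.08],"rotation": [0,0,0]},{"translation": [0,0,0.2],"rotation": [0,0,0]},{"translation": [0,0,0.35],"rotation": [0,0,0]},{"translation": [0,0.05,0.48],"rotation": [0,0,0]},{"translation": [0,0.12,0.56],"rotation": [0,0,0]},{"translation": [0,0.22,0.56],"rotation": [0,0,0]},{"translation": [0,0.32,0.56],"rotation": [0,0,0]},{"translation": [0,0.44,0.56],"rotation": [0,0,0]},{"translation": [0.02,0.56,0.56],"rotation": [0,0,0]},{"translation": [0.02,0.68,0.56],"rotation": [0,0,0]}]}}

```text
t: 10.55
eef_pos: [0.6085, 0.1249, 0.2032]
ee_rot: [-3.141, 0.0, -1.575]
force: [0.2, -0.4, -0.1]
width: 0.0598
gripper_force: 20.0
```

Call:
{"fn": "apply_moves", "kwargs": {"steps": [{"translation": [0,0.12,0],"rotation": [0,0,0]},{"translation": [0,0.26,0],"rotation": [0,0,0]},{"translation": [0,0.4,0],"rotation": [0,0,0]},{"translation": [0,0.54,0],"rotation": [0,0,0]},{"translation": [0,0.68,0],"rotation": [0,0,0]},{"translation": [0,0.8,-0.05],"rotation": [0,0,0]},{"translation": [0,0.88,-0.15],"rotation": [0,0,0]},{"translation": [0,0.92,-0.27],"rotation": [0,0,0]},{"translation": [0,0.92,-0.4],"rotation": [0,0,0]},{"translation": [0,0.92,-0.5],"rotation": [0,0,0]}]}}

```text
t: 11.38
eef_pos: [0.607, 0.3541, 0.0751]
ee_rot: [3.14, -0.001, -1.574]
force: [-0.1, -0.1, -0.6]
width: 0.0599
gripper_force: 20.0
```

Call:
{"fn": "apply_moves", "kwargs": {"steps": [{"translation": [0,0,-0.04],"rotation": [0,0,0]},{"translation": [0,0,-0.06],"rotation": [0,0,0]},{"translation": [0,0,-0.06],"rotation": [0,0,0]},{"translation": [0,0,-0.06],"rotation": [0,0,0]},{"translation": [0,0,-0.06],"rotation": [0,0,0]},{"translation": [0,0,-0.06],"rotation": [0,0,0]},{"translation": [0,0,-0.06],"rotation": [0,0,0]},{"translation": [0,0,-0.06],"rotation": [0,0,0]},{"translation": [0,0,-0.06],"rotation": [0,0,0]},{"translation": [0,0,-0.06],"rotation": [0,0,0]}]}}

```text
t: 12.22
eef_pos: [0.6083, 0.3536, 0.0633]
ee_rot: [-3.141, 0.0, -1.575]
force: [0.2, 0.6, -1.1]
width: 0.0596
gripper_force: 20.0
```

Call:
{"fn": "apply_moves", "kwargs": {"steps": [{"translation": [0,0,0],"rotation": [0,0,0]},{"translation": [0,0,0],"rotation": [0,0,0]},{"translation": [0,0,0],"rotation": [0,0,0]},{"translation": [0,0,0],"rotation": [0,0,0]},{"translation": [0,0,0],"rotation": [0,0,0]},{"translation": [0,0,0.06],"rotation": [0,0,0]},{"translation": [0,0,0.14],"rotation": [0,0,0]},{"translation": [0,0,0.26],"rotation": [0,0,0]},{"translation": [0,0,0.38],"rotation": [0,0,0]},{"translation": [0,0,0.5],"rotation": [0,0,0]}], "jaw": -1}}

```text
t: 13.05
eef_pos: [0.6081, 0.3534, 0.1892]
ee_rot: [3.141, -0.0, -1.575]
force: [0.4, 0.5, 0.0]
width: 0.0875
gripper_force: 0.0
```

Call:
{"fn": "apply_moves", "kwargs": {"steps": [{"translation": [0.01,-0.08,0.02],"rotation": [0,0,-0.1]},{"translation": [0.02,-0.18,0.02],"rotation": [0,0,-0.2]},{"translation": [0.03,-0.28,0.02],"rotation": [0,0,-0.3]},{"translation": [0.04,-0.38,0.02],"rotation": [0,0,-0.4]},{"translation": [0.05,-0.48,0.02],"rotation": [0,0,-0.5]},{"translation": [0.06,-0.58,0.02],"rotation": [0,0,-0.6]},{"translation": [0.07,-0.66,0.02],"rotation": [0,0,-0.7]},{"translation": [0.08,-0.74,0.02],"rotation": [0,0,-0.8]},{"translation": [0.09,-0.82,0.02],"rotation": [0,0,-0.9]},{"translation": [0.1,-0.9,0.02],"rotation": [0,0,-1]}]}}

```text
t: 13.88
eef_pos: [0.6332, 0.1275, 0.1932]
ee_rot: [-3.141, 0.0, -2.101]
force: [0.5, -0.4, -0.3]
width: 0.0877
gripper_force: 0.0
```

Call:
{"fn": "apply_moves", "kwargs": {"steps": [{"translation": [0.01,-0.06,-0.03],"rotation": [0,0,-0.12]},{"translation": [0.02,-0.12,-0.06],"rotation": [0,0,-0.24]},{"translation": [0.03,-0.18,-0.09],"rotation": [0,0,-0.36]},{"translation": [0.04,-0.24,-0.12],"rotation": [0,0,-0.48]},{"translation": [0.05,-0.3,-0.15],"rotation": [0,0,-0.6]},{"translation": [0.05,-0.34,-0.18],"rotation": [0,0,-0.7]},{"translation": [0.05,-0.37,-0.21],"rotation": [0,0,-0.8]},{"translation": [0.05,-0.37,-0.25],"rotation": [0,0,-0.9]},{"translation": [0.05,-0.37,-0.3],"rotation": [0,0,-1]},{"translation": [0.05,-0.37,-0.3],"rotation": [0,0,-1]}]}}

```text
t: 14.72
eef_pos: [0.6442, 0.0356, 0.1156]
ee_rot: [3.14, -0.003, -2.625]
force: [-1.1, -0.1, -0.3]
width: 0.0873
gripper_force: 0.0
```

Call:
{"fn": "apply_moves", "kwargs": {"steps": [{"translation": [0,0,-0.04],"rotation": [0,0,0]},{"translation": [0,0,-0.08],"rotation": [0,0,0]},{"translation": [0,0,-0.12],"rotation": [0,0,0]},{"translation": [0,0,-0.15],"rotation": [0,0,0]},{"translation": [0,0,-0.18],"rotation": [0,0,0]},{"translation": [0,0,-0.2],"rotation": [0,0,0]},{"translation": [0,0,-0.21],"rotation": [0,0,0]},{"translation": [0,0,-0.22],"rotation": [0,0,0]},{"translation": [0,0,-0.22],"rotation": [0,0,0]},{"translation": [0,0,-0.22],"rotation": [0,0,0]}]}}

```text
t: 15.55
eef_pos: [0.6459, 0.0361, 0.0633]
ee_rot: [-3.141, 0.0, -2.622]
force: [-0.2, -0.1, -0.3]
width: 0.0879
gripper_force: 0.0
```

Call:
{"fn": "apply_moves", "kwargs": {"steps": [{"translation": [0,0,0],"rotation": [0,0,0]},{"translation": [0,0,0],"rotation": [0,0,0]},{"translation": [0,0,0],"rotation": [0,0,0]},{"translation": [0,0,0],"rotation": [0,0,0]},{"translation": [0,0,0],"rotation": [0,0,0]},{"translation": [0,0,0],"rotation": [0,0,0]},{"translation": [0,0,0],"rotation": [0,0,0]},{"translation": [0,0,0],"rotation": [0,0,0]},{"translation": [0,0,0],"rotation": [0,0,0]},{"translation": [0,0,0],"rotation": [0,0,0]}], "jaw": 0.5}}

```text
t: 16.38
eef_pos: [0.6458, 0.0361, 0.0632]
ee_rot: [-3.142, 0.0, -2.622]
force: [-1.3, 0.1, 3.1]
width: 0.0594
gripper_force: 20.0
```

Call:
{"fn": "apply_moves", "kwargs": {"steps": [{"translation": [0,0,0.08],"rotation": [0,0,0]},{"translation": [0,0,0.2],"rotation": [0,0,0]},{"translation": [0,0,0.32],"rotation": [0,0,0.1]},{"translation": [0,0.05,0.42],"rotation": [0,0,0.2]},{"translation": [0,0.1,0.48],"rotation": [0,0,0.32]},{"translation": [0,0.18,0.5],"rotation": [0,0,0.45]},{"translation": [0,0.26,0.5],"rotation": [0,0,0.6]},{"translation": [-0.02,0.34,0.5],"rotation": [0,0,0.75]},{"translation": [-0.04,0.42,0.5],"rotation": [0,0,0.9]},{"translation": [-0.06,0.5,0.5],"rotation": [0,0,1]}]}}

```text
t: 17.22
eef_pos: [0.6303, 0.1619, 0.1877]
ee_rot: [3.141, -0.0, -2.094]
force: [-0.7, 0.3, -1.0]
width: 0.0594
gripper_force: 20.0
```

Call:
{"fn": "apply_moves", "kwargs": {"steps": [{"translation": [0,0.08,0],"rotation": [0,0,0.15]},{"translation": [0,0.16,0],"rotation": [0,0,0.3]},{"translation": [0,0.26,0],"rotation": [0,0,0.45]},{"translation": [0,0.36,0],"rotation": [0,0,0.6]},{"translation": [0,0.44,-0.04],"rotation": [0,0,0.75]},{"translation": [0,0.5,-0.1],"rotation": [0,0,0.9]},{"translation": [0,0.52,-0.2],"rotation": [0,0,1]},{"translation": [0,0.52,-0.3],"rotation": [0,0,1]},{"translation": [0,0.52,-0.38],"rotation": [0,0,1]},{"translation": [0,0.52,-0.41],"rotation": [0,0,1]}]}}

```text
t: 18.05
eef_pos: [0.6286, 0.2901, 0.0814]
ee_rot: [3.137, -0.003, -1.575]
force: [0.1, 0.1, -1.0]
width: 0.0593
gripper_force: 20.0
```

Call:
{"fn": "apply_moves", "kwargs": {"steps": [{"translation": [0,0,0],"rotation": [0,0,0]},{"translation": [0,0,0],"rotation": [0,0,0]},{"translation": [0,0,0],"rotation": [0,0,0]},{"translation": [0,0,0],"rotation": [0,0,0]},{"translation": [0,0,0],"rotation": [0,0,0]},{"translation": [0,0,0.06],"rotation": [0,0,0]},{"translation": [0,0,0.14],"rotation": [0,0,0]},{"translation": [0,0,0.24],"rotation": [0,0,0]},{"translation": [0,0,0.34],"rotation": [0,0,0]},{"translation": [0,0,0.44],"rotation": [0,0,0]}], "jaw": -1}}

```text
t: 18.88
eef_pos: [0.6308, 0.291, 0.1977]
ee_rot: [-3.141, 0.001, -1.575]
force: [0.5, 0.9, -0.7]
width: 0.0878
gripper_force: 0.0
```

Call:
{"fn": "apply_moves", "kwargs": {"steps": [{"translation": [0,-0.08,0],"rotation": [0,0,0]},{"translation": [0,-0.18,0],"rotation": [0,0,0]},{"translation": [0,-0.3,0],"rotation": [0,0,0]},{"translation": [0,-0.44,0],"rotation": [0,0,0]},{"translation": [0,-0.58,0],"rotation": [0,0,0]},{"translation": [0,-0.72,0],"rotation": [0,0,0]},{"translation": [0,-0.85,0],"rotation": [0,0,0]},{"translation": [0,-0.94,0],"rotation": [0,0,0]},{"translation": [0,-1,0],"rotation": [0,0,0]},{"translation": [0,-1,0],"rotation": [0,0,0]}]}}

```text
t: 19.72
eef_pos: [0.6307, 0.0384, 0.1964]
ee_rot: [-3.141, 0.0, -1.577]
force: [0.5, 0.0, 0.9]
width: 0.0879
gripper_force: 0.0
```

Call:
{"fn": "apply_moves", "kwargs": {"steps": [{"translation": [0,-0.1,0],"rotation": [0,0,0]},{"translation": [0,-0.2,0],"rotation": [0,0,0]},{"translation": [0,-0.28,0],"rotation": [0,0,0]},{"translation": [-0.05,-0.32,0],"rotation": [0,0,0]},{"translation": [-0.15,-0.32,0],"rotation": [0,0,0]},{"translation": [-0.25,-0.32,-0.05],"rotation": [0,0,0]},{"translation": [-0.35,-0.32,-0.1],"rotation": [0,0,0]},{"translation": [-0.45,-0.32,-0.18],"rotation": [0,0,0]},{"translation": [-0.53,-0.32,-0.26],"rotation": [0,0,0]},{"translation": [-0.53,-0.32,-0.3],"rotation": [0,0,0]}]}}

```text
t: 20.55
eef_pos: [0.4939, -0.0386, 0.1191]
ee_rot: [3.139, 0.001, -1.575]
force: [-0.6, 0.6, -0.2]
width: 0.0875
gripper_force: 0.0
```

Call:
{"fn": "apply_moves", "kwargs": {"steps": [{"translation": [0,0,-0.04],"rotation": [0,0,0]},{"translation": [0,0,-0.08],"rotation": [0,0,0]},{"translation": [0,0,-0.12],"rotation": [0,0,0]},{"translation": [0,0,-0.15],"rotation": [0,0,0]},{"translation": [0,0,-0.18],"rotation": [0,0,0]},{"translation": [0,0,-0.2],"rotation": [0,0,0]},{"translation": [0,0,-0.22],"rotation": [0,0,0]},{"translation": [0,0,-0.24],"rotation": [0,0,0]},{"translation": [0,0,-0.24],"rotation": [0,0,0]},{"translation": [0,0,-0.24],"rotation": [0,0,0]}]}}

```text
t: 21.38
eef_pos: [0.4982, -0.039, 0.0604]
ee_rot: [3.141, -0.0, -1.575]
force: [-0.4, -0.1, 0.5]
width: 0.0878
gripper_force: 0.0
```

Call:
{"fn": "apply_moves", "kwargs": {"steps": [{"translation": [0,0,0],"rotation": [0,0,0]},{"translation": [0,0,0],"rotation": [0,0,0]},{"translation": [0,0,0],"rotation": [0,0,0]},{"translation": [0,0,0],"rotation": [0,0,0]},{"translation": [0,0,0],"rotation": [0,0,0]},{"translation": [0,0,0],"rotation": [0,0,0]},{"translation": [0,0,0],"rotation": [0,0,0]},{"translation": [0,0,0],"rotation": [0,0,0]},{"translation": [0,0,0],"rotation": [0,0,0]},{"translation": [0,0,0],"rotation": [0,0,0]}], "jaw": 0.5}}

```text
t: 22.22
eef_pos: [0.4983, -0.0389, 0.0607]
ee_rot: [-3.141, -0.0, -1.575]
force: [-1.3, 0.8, 3.7]
width: 0.0589
gripper_force: 20.0
```

Call:
{"fn": "apply_moves", "kwargs": {"steps": [{"translation": [0,0,0.08],"rotation": [0,0,0]},{"translation": [0,0,0.2],"rotation": [0,0,0]},{"translation": [0,0,0.34],"rotation": [0,0,0]},{"translation": [0.06,0,0.48],"rotation": [0,0,0]},{"translation": [0.14,0,0.56],"rotation": [0,0,0]},{"translation": [0.22,0,0.6],"rotation": [0,0,0]},{"translation": [0.3,0,0.6],"rotation": [0,0,0]},{"translation": [0.36,0.06,0.6],"rotation": [0,0,0]},{"translation": [0.4,0.16,0.6],"rotation": [0,0,0]},{"translation": [0.41,0.28,0.6],"rotation": [0,0,0]}]}}

```text
t: 23.05
eef_pos: [0.6019, 0.0309, 0.2096]
ee_rot: [3.141, -0.0, -1.577]
force: [-0.0, -0.4, -0.7]
width: 0.0592
gripper_force: 20.0
```

Call:
{"fn": "apply_moves", "kwargs": {"steps": [{"translation": [0,0.14,0],"rotation": [0,0,0]},{"translation": [0,0.28,0],"rotation": [0,0,0]},{"translation": [0,0.42,0],"rotation": [0,0,0]},{"translation": [0,0.56,0],"rotation": [0,0,0]},{"translation": [0,0.7,0],"rotation": [0,0,0]},{"translation": [0,0.82,0],"rotation": [0,0,0]},{"translation": [0,0.92,-0.04],"rotation": [0,0,0]},{"translation": [0,1,-0.14],"rotation": [0,0,0]},{"translation": [0,1,-0.28],"rotation": [0,0,0]},{"translation": [0,1,-0.42],"rotation": [0,0,0]}]}}

```text
t: 23.88
eef_pos: [0.6007, 0.2829, 0.1045]
ee_rot: [-3.14, 0.001, -1.573]
force: [0.2, 0.2, -1.7]
width: 0.0586
gripper_force: 20.0
```

Run:
```python
from h import *
a=grab_frame("scene")[235:385,360:560]
cv2.imwrite("pics/c7.png",cv2.resize(a,None,fx=4,fy=4,interpolation=cv2.INTER_CUBIC))
```

```text
(no output)
```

View pics/c7.png

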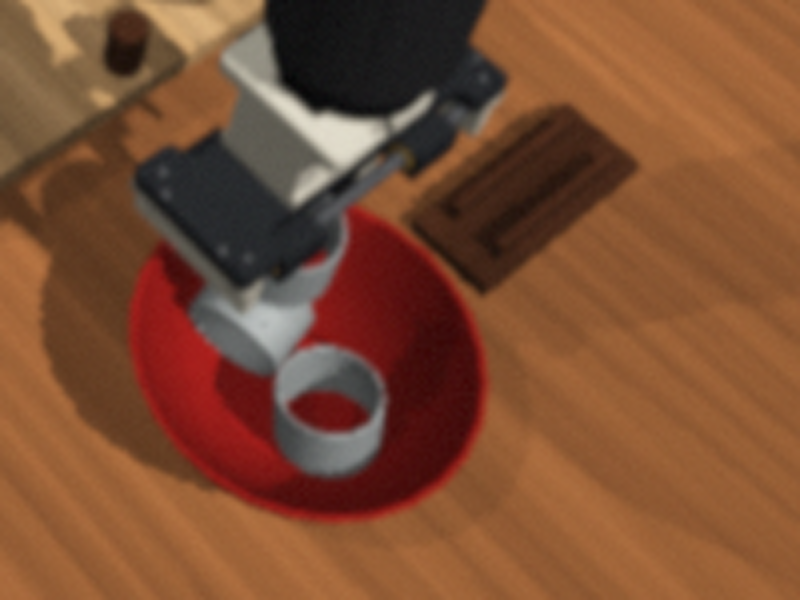

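Two cutters are in the bowl and the third is held above it. I'll shift it slightly, release it and rise.

Call:
{"fn": "apply_moves", "kwargs": {"steps": [{"translation": [-0.03,0.02,0],"rotation": [0,0,0]},{"translation": [-0.07,0.05,0],"rotation": [0,0,0]},{"translation": [-0.09,0.06,-0.02],"rotation": [0,0,0]},{"translation": [-0.09,0.06,-0.04],"rotation": [0,0,0]},{"translation": [-0.09,0.06,-0.06],"rotation": [0,0,0]},{"translation": [-0.09,0.06,-0.06],"rotation": [0,0,0]},{"translation": [-0.09,0.06,-0.06],"rotation": [0,0,0]},{"translation": [-0.09,0.06,-0.06],"rotation": [0,0,0]},{"translation": [-0.09,0.06,-0.06],"rotation": [0,0,0]},{"translation": [-0.09,0.06,-0.06],"rotation": [0,0,0]}]}}

```text
t: 24.77
eef_pos: [0.5785, 0.296, 0.0908]
ee_rot: [-3.141, 0.0, -1.575]
force: [0.0, -0.5, -0.2]
width: 0.059
gripper_force: 20.0
```

Call:
{"fn": "apply_moves", "kwargs": {"steps": [{"translation": [0,0,0],"rotation": [0,0,0]},{"translation": [0,0,0],"rotation": [0,0,0]},{"translation": [0,0,0],"rotation": [0,0,0]},{"translation": [0,0,0],"rotation": [0,0,0]},{"translation": [0,0,0],"rotation": [0,0,0]},{"translation": [0,0,0.08],"rotation": [0,0,0]},{"translation": [0,0,0.2],"rotation": [0,0,0]},{"translation": [0,0,0.35],"rotation": [0,0,0]},{"translation": [0,0,0.5],"rotation": [0,0,0]},{"translation": [0,0,0.6],"rotation": [0,0,0]}], "jaw": -1}}

```text
t: 25.6
eef_pos: [0.5792, 0.2964, 0.2448]
ee_rot: [-3.138, 0.002, -1.574]
force: [0.6, 0.5, 1.5]
width: 0.0876
gripper_force: 0.0
```

Run:
```python
from h import *
np.set_printoptions(precision=3,suppress=True)
s=get_state();print(s['q'],s['eef_pos'],s['ee_rot'])
h=.5; down=R.from_euler('xyz',s['ee_rot'])
# target grasp orientation: yaw=-pi+h, then tilt 45deg about axis (-sin h,cos h,0)
G=R.from_rotvec(np.deg2rad(45)*np.array([-np.sin(h),np.cos(h),0]))*R.from_euler('xyz',[np.pi,0,-np.pi+h])
print(G.as_matrix()); rv=(G*down.inv()).as_rotvec(); print("rot units",np.rad2deg(rv)/30, "euler",G.as_euler('xyz'))
pin=np.array([.463,.051,.135]); tz=G.as_matrix()[:,2]
print("TCP grasp",pin+.025*tz,"pre",pin-.075*tz)
```

```text
[ 0.773  0.292  0.022  0.001 -1.297 -0.777] [0.579 0.296 0.245] [-3.138  0.002 -1.574]
[[-0.621 -0.479 -0.621]
 [-0.339  0.878 -0.339]
 [ 0.707  0.    -0.707]]
rot units [-1.349  0.811 -1.93 ] euler [ 3.142 -0.785 -2.642]
TCP grasp [0.447 0.043 0.117] pre [0.51  0.076 0.188]
```

Call:
{"fn": "apply_moves", "kwargs": {"steps": [{"translation": [-0.01,-0.06,0.02],"rotation": [0,0,-0.1]},{"translation": [-0.02,-0.12,0.04],"rotation": [0,0,-0.2]},{"translation": [-0.03,-0.18,0.06],"rotation": [0,0,-0.3]},{"translation": [-0.05,-0.24,0.08],"rotation": [0,0,-0.4]},{"translation": [-0.06,-0.3,0.1],"rotation": [0,0,-0.5]},{"translation": [-0.07,-0.36,0.12],"rotation": [0,0,-0.6]},{"translation": [-0.08,-0.42,0.13],"rotation": [0,0,-0.7]},{"translation": [-0.1,-0.48,0.14],"rotation": [0,0,-0.8]},{"translation": [-0.11,-0.54,0.15],"rotation": [0,0,-0.9]},{"translation": [-0.12,-0.6,0.16],"rotation": [0,0,-1]}]}}

```text
t: 26.43
eef_pos: [0.5479, 0.1454, 0.2808]
ee_rot: [-3.142, 0.0, -2.101]
force: [0.0, -0.3, 1.1]
width: 0.0874
gripper_force: 0.0
```

Call:
{"fn": "apply_moves", "kwargs": {"steps": [{"translation": [-0.01,-0.02,0],"rotation": [0,0,-0.1]},{"translation": [-0.02,-0.04,0],"rotation": [0,0,-0.2]},{"translation": [-0.03,-0.06,0],"rotation": [0,0,-0.3]},{"translation": [-0.04,-0.08,0],"rotation": [0,0,-0.4]},{"translation": [-0.05,-0.1,0],"rotation": [0,0,-0.5]},{"translation": [-0.06,-0.12,0],"rotation": [0,0,-0.6]},{"translation": [-0.07,-0.14,0],"rotation": [0,0,-0.7]},{"translation": [-0.08,-0.16,0],"rotation": [0,0,-0.8]},{"translation": [-0.08,-0.18,0],"rotation": [0,0,-0.9]},{"translation": [-0.08,-0.2,0],"rotation": [0,0,-1]}]}}

```text
t: 27.27
eef_pos: [0.528, 0.0958, 0.2808]
ee_rot: [3.142, 0.0, -2.624]
force: [0.2, 0.5, -0.8]
width: 0.0875
gripper_force: 0.0
```

Call:
{"fn": "apply_moves", "kwargs": {"steps": [{"translation": [0,0,0],"rotation": [-0.05,0.09,0]},{"translation": [0,0,0],"rotation": [-0.1,0.18,0]},{"translation": [0,0,0],"rotation": [-0.15,0.26,0]},{"translation": [0,0,0],"rotation": [-0.2,0.35,0]},{"translation": [0,0,0],"rotation": [-0.25,0.43,0]},{"translation": [0,0,0],"rotation": [-0.3,0.52,0]},{"translation": [0,0,0],"rotation": [-0.35,0.61,0]},{"translation": [0,0,0],"rotation": [-0.4,0.7,0]},{"translation": [0,0,0],"rotation": [-0.45,0.78,0]},{"translation": [0,0,0],"rotation": [-0.5,0.87,0]}]}}

```text
t: 28.1
eef_pos: [0.5284, 0.0962, 0.2807]
ee_rot: [-3.14, -0.527, -2.622]
force: [0.3, -0.1, 0.5]
width: 0.0878
gripper_force: 0.0
```

```bash
cat > g.py <<'E'
from h import *
np.set_printoptions(precision=3,suppress=True)
s=get_state();down=R.from_euler('xyz',s['ee_rot']);print(s['q'],s['eef_pos'],s['ee_rot'])
def go(name,p,G): print(name,p,"trans",(p-s['eef_pos'])/.25,"rot",np.rad2deg((G*down.inv()).as_rotvec())/30)
E
python3 - <<'E'
from g import *
h=.52
G=R.from_rotvec(np.deg2rad(45)*np.array([-np.sin(h),np.cos(h),0]))*R.from_euler('xyz',[np.pi,0,-np.pi+h])
pin=np.array([.463,.051,.135]); tz=G.as_matrix()[:,2]
go("grasp",pin+.025*tz,G);go("pre",pin-.075*tz,G)
E
```

```text
[ 0.538  0.442  0.205 -0.009 -1.861 -1.59 ] [0.528 0.096 0.281] [-3.14  -0.527 -2.622]
grasp [0.448 0.042 0.117] trans [-0.323 -0.216 -0.654] rot [-0.243  0.429 -0.   ]
pre [0.509 0.077 0.188] trans [-0.078 -0.075 -0.371] rot [-0.243  0.429 -0.   ]
```

Call:
{"fn": "apply_moves", "kwargs": {"steps": [{"translation": [0,0,-0.02],"rotation": [-0.04,0.07,0]},{"translation": [-0.01,-0.01,-0.06],"rotation": [-0.08,0.14,0]},{"translation": [-0.02,-0.02,-0.1],"rotation": [-0.12,0.21,0]},{"translation": [-0.03,-0.03,-0.15],"rotation": [-0.16,0.28,0]},{"translation": [-0.04,-0.04,-0.2],"rotation": [-0.2,0.35,0]},{"translation": [-0.05,-0.05,-0.25],"rotation": [-0.24,0.42,0]},{"translation": [-0.06,-0.06,-0.3],"rotation": [-0.24,0.43,0]},{"translation": [-0.07,-0.07,-0.35],"rotation": [-0.24,0.43,0]},{"translation": [-0.08,-0.08,-0.37],"rotation": [-0.24,0.43,0]},{"translation": [-0.08,-0.08,-0.37],"rotation": [-0.24,0.43,0]}]}}

```text
t: 28.93
eef_pos: [0.5074, 0.0755, 0.1873]
ee_rot: [3.139, -0.784, -2.62]
force: [-0.1, 0.2, 1.0]
width: 0.0877
gripper_force: 0.0
```

Call:
{"fn": "apply_moves", "kwargs": {"steps": [{"translation": [-0.03,-0.02,-0.03],"rotation": [0,0,0]},{"translation": [-0.06,-0.03,-0.07],"rotation": [0,0,0]},{"translation": [-0.09,-0.05,-0.1],"rotation": [0,0,0]},{"translation": [-0.12,-0.07,-0.14],"rotation": [0,0,0]},{"translation": [-0.15,-0.09,-0.18],"rotation": [0,0,0]},{"translation": [-0.18,-0.1,-0.21],"rotation": [0,0,0]},{"translation": [-0.21,-0.12,-0.24],"rotation": [0,0,0]},{"translation": [-0.23,-0.13,-0.27],"rotation": [0,0,0]},{"translation": [-0.24,-0.14,-0.28],"rotation": [0,0,0]},{"translation": [-0.24,-0.14,-0.28],"rotation": [0,0,0]}]}}

```text
t: 29.77
eef_pos: [0.448, 0.0408, 0.1184]
ee_rot: [3.139, -0.783, -2.62]
force: [-0.5, 0.0, -0.3]
width: 0.0879
gripper_force: 0.0
```

Call:
{"fn": "apply_moves", "kwargs": {"steps": [{"translation": [0,0,0],"rotation": [0,0,0]},{"translation": [0,0,0],"rotation": [0,0,0]},{"translation": [0,0,0],"rotation": [0,0,0]},{"translation": [0,0,0],"rotation": [0,0,0]},{"translation": [0,0,0],"rotation": [0,0,0]},{"translation": [0,0,0],"rotation": [0,0,0]},{"translation": [0,0,0],"rotation": [0,0,0]},{"translation": [0,0,0],"rotation": [0,0,0]},{"translation": [0,0,0],"rotation": [0,0,0]},{"translation": [0,0,0],"rotation": [0,0,0]}], "jaw": 0.8, "newtons": 30}}

```text
t: 30.6
eef_pos: [0.4482, 0.0411, 0.1181]
ee_rot: [3.139, -0.783, -2.62]
force: [-0.7, 0.7, 0.6]
width: 0.0426
gripper_force: 30.0
```

Run:
```python
from g import *
print(s['width'],s['gripper_force'])
crop("scene",300,140,160,120,5,"s8.png")
```

```text
[ 0.526  0.591 -0.089 -0.006 -1.674 -1.574] [0.448 0.041 0.118] [ 3.139 -0.783 -2.62 ]
0.04258671716433429 29.955345690250397
```

View pics/s8.png

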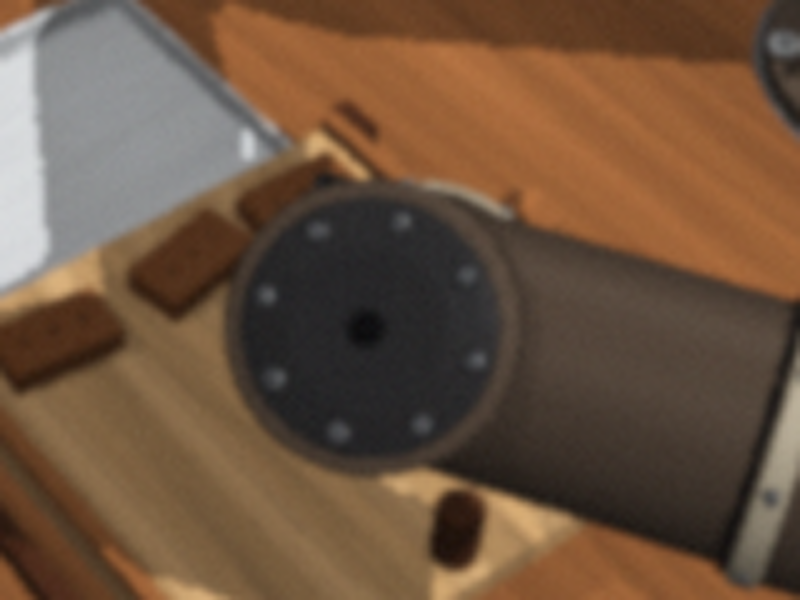

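Only the wrist and the untouched bars are visible here. The grip reads 42.6 mm and 30 N, so the pin is held, and I'll lift it.

Call:
{"fn": "apply_moves", "kwargs": {"steps": [{"translation": [0,0,0.05],"rotation": [0,0,0]},{"translation": [0,0,0.12],"rotation": [0,0,0]},{"translation": [0,0,0.2],"rotation": [0,0,0]},{"translation": [0,0,0.28],"rotation": [0,0,0]},{"translation": [0,0,0.36],"rotation": [0,0,0]},{"translation": [0,0,0.44],"rotation": [0,0,0]},{"translation": [0,0,0.52],"rotation": [0,0,0]},{"translation": [0,0,0.58],"rotation": [0,0,0]},{"translation": [0,0,0.6],"rotation": [0,0,0]},{"translation": [0,0,0.6],"rotation": [0,0,0]}]}}

```text
t: 31.48
eef_pos: [0.4487, 0.0412, 0.2694]
ee_rot: [3.139, -0.78, -2.62]
force: [-0.4, 0.6, -3.0]
width: 0.0427
gripper_force: 29.9
```

```bash
cat >> g.py <<'E'
P=R.from_euler('z',-.012)*R.from_euler('y',45,degrees=True)*R.from_euler('xyz',[np.pi,0,0])
seat=np.array([.389,.315,.043]); tzp=P.as_matrix()[:,2]
E
python3 - <<'E'
from g import *
print(s['width'],s['force'])
go("above",seat+.025*tzp+[0,0,.15],P)
rv=(P*down.inv()).as_rotvec()
for f in np.linspace(0,1,6):
    Q=R.from_rotvec(rv*f)*down; print(f,"tz",Q.as_matrix()[:,2],"ty",Q.as_matrix()[:,1])
E
```

```text
[ 0.526  0.46   0.065 -0.006 -1.956 -1.576] [0.449 0.041 0.269] [ 3.139 -0.78  -2.62 ]
0.04266841999942971 [-0.402  0.633 -2.971]
above [0.371 0.315 0.175] trans [-0.309  1.096 -0.376] rot [3.67  0.949 3.678]
0.0 tz [-0.611 -0.348 -0.711] ty [-0.497  0.868  0.002]
0.2 tz [-0.561 -0.287 -0.776] ty [-0.759  0.551  0.346]
0.4 tz [-0.548 -0.192 -0.814] ty [-0.835  0.06   0.547]
0.6000000000000001 tz [-0.575 -0.093 -0.813] ty [-0.7   -0.459  0.547]
0.8 tz [-0.634 -0.019 -0.774] ty [-0.395 -0.851  0.344]
1.0 tz [-0.707  0.008 -0.707] ty [-0.012 -1.    -0.   ]
```

Call:
{"fn": "apply_moves", "kwargs": {"steps": [{"translation": [-0.01,0.03,0.01],"rotation": [0.09,0.024,0.09]},{"translation": [-0.02,0.06,0.02],"rotation": [0.18,0.047,0.18]},{"translation": [-0.02,0.09,0.03],"rotation": [0.27,0.071,0.27]},{"translation": [-0.03,0.12,0.04],"rotation": [0.36,0.095,0.36]},{"translation": [-0.04,0.15,0.05],"rotation": [0.46,0.12,0.46]},{"translation": [-0.05,0.18,0.06],"rotation": [0.55,0.14,0.55]},{"translation": [-0.06,0.21,0.07],"rotation": [0.64,0.166,0.64]},{"translation": [-0.07,0.24,0.08],"rotation": [0.73,0.19,0.73]},{"translation": [-0.08,0.27,0.09],"rotation": [0.82,0.213,0.82]},{"translation": [-0.08,0.3,0.1],"rotation": [0.92,0.237,0.92]}]}}

```text
t: 32.32
eef_pos: [0.4275, 0.1164, 0.2922]
ee_rot: [2.655, -0.473, -1.835]
force: [0.0, -0.3, -0.6]
width: 0.0425
gripper_force: 29.9
```

Call:
{"fn": "apply_moves", "kwargs": {"steps": [{"translation": [-0.01,0.03,0],"rotation": [0.09,0.024,0.09]},{"translation": [-0.02,0.06,0],"rotation": [0.18,0.047,0.18]},{"translation": [-0.02,0.09,0],"rotation": [0.27,0.071,0.27]},{"translation": [-0.03,0.12,0],"rotation": [0.36,0.095,0.36]},{"translation": [-0.04,0.15,0],"rotation": [0.46,0.12,0.46]},{"translation": [-0.05,0.18,0],"rotation": [0.55,0.14,0.55]},{"translation": [-0.06,0.21,0],"rotation": [0.64,0.166,0.64]},{"translation": [-0.07,0.24,0],"rotation": [0.73,0.19,0.73]},{"translation": [-0.08,0.27,0],"rotation": [0.82,0.213,0.82]},{"translation": [-0.08,0.3,0],"rotation": [0.92,0.237,0.92]}]}}

```text
t: 33.15
eef_pos: [0.4075, 0.1914, 0.2921]
ee_rot: [2.528, 0.005, -1.314]
force: [-0.8, -0.0, -2.1]
width: 0.0426
gripper_force: 29.9
```

Run:
```python
from g import *
print(s['width'])
go("above",seat+.025*tzp+[0,0,.15],P)
```

```text
[ 0.651  0.357  0.156 -0.243 -1.935 -0.413] [0.407 0.191 0.292] [ 2.528  0.005 -1.314]
0.04255914827934465
above [0.371 0.315 0.175] trans [-0.145  0.495 -0.467] rot [1.833 0.474 1.828]
```

Call:
{"fn": "apply_moves", "kwargs": {"steps": [{"translation": [-0.01,0.03,0],"rotation": [0.09,0.024,0.09]},{"translation": [-0.02,0.06,0],"rotation": [0.18,0.047,0.18]},{"translation": [-0.02,0.09,0],"rotation": [0.27,0.071,0.27]},{"translation": [-0.03,0.12,0],"rotation": [0.36,0.095,0.36]},{"translation": [-0.04,0.15,0],"rotation": [0.46,0.12,0.46]},{"translation": [-0.05,0.18,0],"rotation": [0.55,0.14,0.55]},{"translation": [-0.06,0.21,0],"rotation": [0.64,0.166,0.64]},{"translation": [-0.07,0.24,0],"rotation": [0.73,0.19,0.73]},{"translation": [-0.08,0.27,0],"rotation": [0.82,0.213,0.82]},{"translation": [-0.08,0.28,0],"rotation": [0.92,0.237,0.92]}]}}

```text
t: 33.98
eef_pos: [0.3875, 0.2618, 0.292]
ee_rot: [2.661, 0.482, -0.79]
force: [0.4, 0.8, -2.7]
width: 0.0427
gripper_force: 29.9
```

Call:
{"fn": "apply_moves", "kwargs": {"steps": [{"translation": [0,0.02,0],"rotation": [0.09,0.024,0.09]},{"translation": [-0.01,0.04,-0.02],"rotation": [0.18,0.047,0.18]},{"translation": [-0.02,0.06,-0.04],"rotation": [0.27,0.071,0.27]},{"translation": [-0.02,0.09,-0.06],"rotation": [0.36,0.095,0.36]},{"translation": [-0.03,0.12,-0.08],"rotation": [0.46,0.12,0.46]},{"translation": [-0.04,0.14,-0.1],"rotation": [0.55,0.14,0.55]},{"translation": [-0.05,0.16,-0.14],"rotation": [0.64,0.166,0.64]},{"translation": [-0.06,0.18,-0.18],"rotation": [0.73,0.19,0.73]},{"translation": [-0.06,0.2,-0.22],"rotation": [0.82,0.213,0.82]},{"translation": [-0.06,0.22,-0.24],"rotation": [0.92,0.237,0.91]}]}}

```text
t: 34.82
eef_pos: [0.3723, 0.316, 0.2309]
ee_rot: [-3.137, 0.789, -0.01]
force: [-1.0, 0.7, -1.9]
width: 0.0429
gripper_force: 29.9
```

Run:
```python
from g import *
print(s['width'])
go("above",seat+.025*tzp+[0,0,.15],P)
a=grab_frame("top")[220:300,130:240]; b=grab_frame("scene")[200:360,400:620]
cv2.imwrite("pics/c9.png",np.vstack([cv2.resize(a,(550,400),interpolation=cv2.INTER_CUBIC)]))
im=np.hstack([cv2.resize(a,(400,290),interpolation=cv2.INTER_CUBIC),cv2.resize(b,(399,290),interpolation=cv2.INTER_CUBIC)])
cv2.imwrite("pics/c9.png",im)
```

```text
[ 0.673  0.498  0.234 -0.502 -1.923  0.863] [0.372 0.316 0.231] [-3.137  0.789 -0.01 ]
0.042873760077450716
above [0.371 0.315 0.175] trans [-0.004 -0.003 -0.222] rot [-0.007 -0.007  0.002]
```

View pics/c9.png

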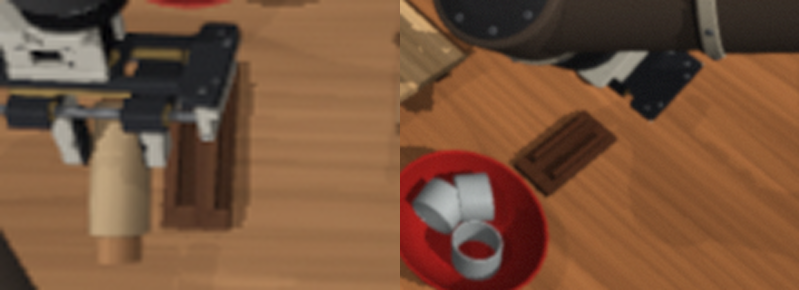

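The three cutters lie in the bowl, and the pin is held horizontal over the cradle with its near end at (120,262) in the left crop. I'll work out its offset.

Run:
```python
from g import *
k=400/110
for z in (.24,.25,.26): print(z,at("top",130+120/k,220+262/k,z), at("top",130+120/k,220+232/k,z+.02))
# cradle in scene crop: corners (517,155),(583,112),(616,138),(550,195)  scale 399/220,290/160
ks=399/220
for x,y in((515,157),(583,112),(616,140),(550,193)): print(at("scene",400+(x-400)/ks,200+y/(290/160),.012))
```

```text
[ 0.672  0.499  0.234 -0.502 -1.924  0.861] [0.372 0.316 0.231] [-3.14   0.79  -0.014]
0.24 [0.312 0.312 0.24 ] [0.336 0.306 0.26 ]
0.25 [0.313 0.309 0.25 ] [0.338 0.303 0.27 ]
0.26 [0.314 0.305 0.26 ] [0.339 0.3   0.28 ]
[0.456 0.285 0.012]
[0.32  0.295 0.012]
[0.321 0.353 0.012]
[0.461 0.35  0.012]
```

Call:
{"fn": "apply_moves", "kwargs": {"steps": [{"translation": [0,0,-0.05],"rotation": [0,0,0]},{"translation": [0.01,0,-0.12],"rotation": [0,0,0]},{"translation": [0.02,0,-0.2],"rotation": [0,0,0]},{"translation": [0.02,0,-0.28],"rotation": [0,0,0]},{"translation": [0.02,0,-0.36],"rotation": [0,0,0]},{"translation": [0.02,0,-0.44],"rotation": [0,0,0]},{"translation": [0.02,0,-0.52],"rotation": [0,0,0]},{"translation": [0.02,0,-0.6],"rotation": [0,0,0]},{"translation": [0.02,0,-0.66],"rotation": [0,0,0]},{"translation": [0.02,0,-0.68],"rotation": [0,0,0]}]}}

```text
t: 35.75
eef_pos: [0.3771, 0.3152, 0.0606]
ee_rot: [3.141, 0.788, -0.017]
force: [-0.6, 0.1, -1.7]
width: 0.0428
gripper_force: 29.9
```

Call:
{"fn": "apply_moves", "kwargs": {"steps": [{"translation": [0,0,-0.02],"rotation": [0,0,0]},{"translation": [0,0,-0.04],"rotation": [0,0,0]},{"translation": [0,0,-0.06],"rotation": [0,0,0]},{"translation": [0,0,-0.08],"rotation": [0,0,0]},{"translation": [0,0,-0.09],"rotation": [0,0,0]},{"translation": [0,0,-0.1],"rotation": [0,0,0]},{"translation": [0,0,-0.11],"rotation": [0,0,0]},{"translation": [0,0,-0.12],"rotation": [0,0,0]},{"translation": [0,0,-0.12],"rotation": [0,0,0]},{"translation": [0,0,-0.12],"rotation": [0,0,0]}]}}

```text
t: 36.58
eef_pos: [0.3782, 0.316, 0.033]
ee_rot: [-3.137, 0.786, -0.012]
force: [-0.0, -0.8, -0.9]
width: 0.0427
gripper_force: 29.9
```

Call:
{"fn": "apply_moves", "kwargs": {"steps": [{"translation": [0,0,-0.005],"rotation": [0,0,0]},{"translation": [0,0,-0.01],"rotation": [0,0,0]},{"translation": [0,0,-0.015],"rotation": [0,0,0]},{"translation": [0,0,-0.02],"rotation": [0,0,0]},{"translation": [0,0,-0.025],"rotation": [0,0,0]},{"translation": [0,0,-0.025],"rotation": [0,0,0]},{"translation": [0,0,-0.025],"rotation": [0,0,0]},{"translation": [0,0,-0.025],"rotation": [0,0,0]},{"translation": [0,0,-0.025],"rotation": [0,0,0]},{"translation": [0,0,-0.025],"rotation": [0,0,0]}]}}

```text
t: 37.42
eef_pos: [0.3784, 0.3161, 0.0298]
ee_rot: [-3.135, 0.786, -0.009]
force: [1.4, 0.4, 18.0]
width: 0.0425
gripper_force: 30.2
```

Call:
{"fn": "apply_moves", "kwargs": {"steps": [{"translation": [0,0,0.01],"rotation": [0,0,0]},{"translation": [0,0,0.015],"rotation": [0,0,0]},{"translation": [0,0,0.015],"rotation": [0,0,0]},{"translation": [0,0,0.015],"rotation": [0,0,0]},{"translation": [0,0,0.015],"rotation": [0,0,0]},{"translation": [0,0,0.015],"rotation": [0,0,0]},{"translation": [0,0,0.015],"rotation": [0,0,0]},{"translation": [0,0,0.015],"rotation": [0,0,0]},{"translation": [0,0,0.015],"rotation": [0,0,0]},{"translation": [0,0,0.015],"rotation": [0,0,0]}], "jaw": -1}}

```text
t: 38.25
eef_pos: [0.3782, 0.3161, 0.0305]
ee_rot: [-3.137, 0.786, -0.012]
force: [0.4, -0.2, -0.3]
width: 0.0875
gripper_force: 0.0
```

Call:
{"fn": "apply_moves", "kwargs": {"steps": [{"translation": [0.03,0,0.03],"rotation": [0,0,0]},{"translation": [0.07,0,0.07],"rotation": [0,0,0]},{"translation": [0.12,0,0.12],"rotation": [0,0,0]},{"translation": [0.18,0,0.18],"rotation": [0,0,0]},{"translation": [0.24,0,0.26],"rotation": [0,0,0]},{"translation": [0.3,0,0.36],"rotation": [0,0,0]},{"translation": [0.34,0,0.46],"rotation": [0,0,0]},{"translation": [0.36,-0.05,0.56],"rotation": [0,0,0]},{"translation": [0.36,-0.15,0.66],"rotation": [0,0,0]},{"translation": [0.36,-0.25,0.76],"rotation": [0,0,0]}]}}

```text
t: 39.08
eef_pos: [0.4688, 0.2529, 0.2219]
ee_rot: [-3.137, 0.785, -0.011]
force: [0.4, 0.5, -0.1]
width: 0.0877
gripper_force: 0.0
```

Run:
```python
from g import *
a=grab_frame("top")[130:290,140:350]; b=grab_frame("scene")[140:360,270:560]
im=np.hstack([cv2.resize(a,(400,305),interpolation=cv2.INTER_CUBIC),cv2.resize(b,(400,305),interpolation=cv2.INTER_CUBIC)])
cv2.imwrite("pics/c10.png",im)
```

```text
[ 0.538  0.607  0.375 -0.424 -2.006  0.973] [0.469 0.253 0.222] [-3.137  0.785 -0.011]
```

View pics/c10.png

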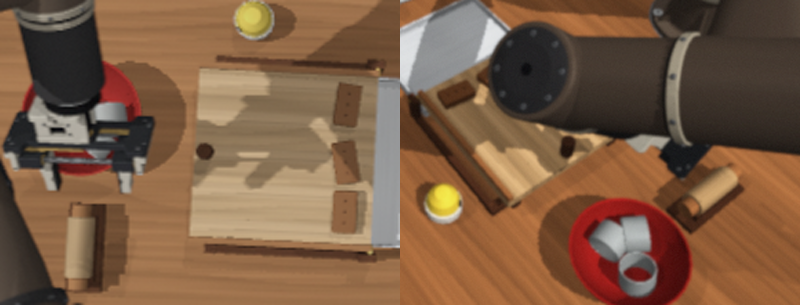

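The pin lies in the cradle at (80,248) on the left, the cutters are in the bowl, and the board holds only bars. I'll check the pin numerically and plan the knob grasp.

Run:
```python
from g import *
k=400/210
print(at("top",140+80/k,130+250/k,.043), at("top",140+85/k,130+247/k,.012))
for x,y in((668+11,215),(738,172)): print(at("scene",270+(x-400)*290/400,140+y*220/305,.043))
print("knob",at("top",140+205/k,130+151.5/k,.1))
```

```text
[ 0.535  0.601  0.377 -0.421 -2.007  0.973] [0.471 0.251 0.226] [-3.135  0.778 -0.012]
[0.383 0.317 0.043] [0.386 0.317 0.012]
[0.477 0.321 0.043]
[0.321 0.328 0.043]
knob [0.55  0.107 0.1  ]
```

Run:
```python
from g import *
K=R.from_euler('xyz',[np.pi,0,-np.pi/2-.02])
go("preknob",np.array([.5535,.1095,.20]),K)
rv=(K*down.inv()).as_rotvec()
for f in (.25,.5,.75): print((R.from_rotvec(rv*f)*down).as_matrix()[:,2])
```

```text
[ 0.535  0.601  0.377 -0.421 -2.007  0.973] [0.471 0.251 0.226] [-3.135  0.778 -0.012]
preknob [0.553 0.11  0.2  ] trans [ 0.331 -0.565 -0.103] rot [-1.19  -1.133 -2.843]
[-0.558  0.132 -0.819]
[-0.37   0.171 -0.913]
[-0.172  0.124 -0.977]
```

Three calls with a third each: (-0.4, -0.38, -0.95).

Call:
{"fn": "apply_moves", "kwargs": {"steps": [{"translation": [0.01,-0.02,0],"rotation": [-0.04,-0.04,-0.09]},{"translation": [0.02,-0.04,0],"rotation": [-0.08,-0.08,-0.19]},{"translation": [0.03,-0.06,0],"rotation": [-0.12,-0.11,-0.28]},{"translation": [0.04,-0.08,0],"rotation": [-0.16,-0.15,-0.38]},{"translation": [0.05,-0.1,0],"rotation": [-0.2,-0.19,-0.47]},{"translation": [0.06,-0.12,0],"rotation": [-0.24,-0.23,-0.57]},{"translation": [0.07,-0.14,0],"rotation": [-0.28,-0.26,-0.66]},{"translation": [0.08,-0.16,0],"rotation": [-0.32,-0.3,-0.76]},{"translation": [0.09,-0.18,0],"rotation": [-0.36,-0.34,-0.85]},{"translation": [0.11,-0.19,0],"rotation": [-0.4,-0.38,-0.95]}]}}

```text
t: 40.02
eef_pos: [0.4961, 0.2055, 0.2211]
ee_rot: [2.974, 0.532, -0.622]
force: [0.4, -0.2, -0.0]
width: 0.0875
gripper_force: 0.0
```

Call:
{"fn": "apply_moves", "kwargs": {"steps": [{"translation": [0.01,-0.02,0],"rotation": [-0.04,-0.04,-0.09]},{"translation": [0.02,-0.04,0],"rotation": [-0.08,-0.08,-0.19]},{"translation": [0.03,-0.06,0],"rotation": [-0.12,-0.11,-0.28]},{"translation": [0.04,-0.08,0],"rotation": [-0.16,-0.15,-0.38]},{"translation": [0.05,-0.1,0],"rotation": [-0.2,-0.19,-0.47]},{"translation": [0.06,-0.12,0],"rotation": [-0.24,-0.23,-0.57]},{"translation": [0.07,-0.14,0],"rotation": [-0.28,-0.26,-0.66]},{"translation": [0.08,-0.16,0],"rotation": [-0.32,-0.3,-0.76]},{"translation": [0.09,-0.18,0],"rotation": [-0.36,-0.34,-0.85]},{"translation": [0.11,-0.19,0],"rotation": [-0.4,-0.38,-0.95]}]}}

```text
t: 40.85
eef_pos: [0.5235, 0.158, 0.2213]
ee_rot: [2.993, 0.246, -1.116]
force: [-0.8, 0.1, -0.5]
width: 0.0872
gripper_force: 0.0
```

Call:
{"fn": "apply_moves", "kwargs": {"steps": [{"translation": [0.01,-0.02,0],"rotation": [-0.04,-0.04,-0.09]},{"translation": [0.02,-0.04,0],"rotation": [-0.08,-0.08,-0.19]},{"translation": [0.03,-0.06,0],"rotation": [-0.12,-0.11,-0.28]},{"translation": [0.04,-0.08,0],"rotation": [-0.16,-0.15,-0.38]},{"translation": [0.05,-0.1,0],"rotation": [-0.2,-0.19,-0.47]},{"translation": [0.06,-0.12,0],"rotation": [-0.24,-0.23,-0.57]},{"translation": [0.07,-0.14,0],"rotation": [-0.28,-0.26,-0.66]},{"translation": [0.08,-0.16,0],"rotation": [-0.32,-0.3,-0.76]},{"translation": [0.09,-0.18,0],"rotation": [-0.36,-0.34,-0.85]},{"translation": [0.11,-0.19,0],"rotation": [-0.4,-0.38,-0.95]}]}}

```text
t: 41.68
eef_pos: [0.5509, 0.1106, 0.2215]
ee_rot: [-3.141, 0.002, -1.598]
force: [0.7, 0.8, 0.2]
width: 0.0875
gripper_force: 0.0
```

Run:
```python
from g import *
K=R.from_euler('xyz',[np.pi,0,-np.pi/2-.02])
go("grasp",np.array([.5535,.1095,.066]),K)
```

```text
[ 0.545  0.158 -0.205 -0.002 -1.206 -0.572] [0.551 0.111 0.221] [-3.141  0.002 -1.598]
grasp [0.553 0.11  0.066] trans [ 0.01  -0.004 -0.622] rot [-0.004  0.001  0.015]
```

Call:
{"fn": "apply_moves", "kwargs": {"steps": [{"translation": [0,0,-0.08],"rotation": [0,0,0]},{"translation": [0.01,0,-0.18],"rotation": [0,0,0]},{"translation": [0.01,0,-0.28],"rotation": [0,0,0]},{"translation": [0.01,0,-0.36],"rotation": [0,0,0]},{"translation": [0.01,0,-0.44],"rotation": [0,0,0]},{"translation": [0.01,0,-0.5],"rotation": [0,0,0]},{"translation": [0.01,0,-0.56],"rotation": [0,0,0]},{"translation": [0.01,0,-0.6],"rotation": [0,0,0]},{"translation": [0.01,0,-0.62],"rotation": [0,0,0]},{"translation": [0.01,0,-0.62],"rotation": [0,0,0]}]}}

```text
t: 42.52
eef_pos: [0.5529, 0.1109, 0.0648]
ee_rot: [3.139, 0.002, -1.596]
force: [-0.9, -0.3, 0.1]
width: 0.0876
gripper_force: 0.0
```

Call:
{"fn": "apply_moves", "kwargs": {"steps": [{"translation": [0,0,0],"rotation": [0,0,0]},{"translation": [0,0,0],"rotation": [0,0,0]},{"translation": [0,0,0],"rotation": [0,0,0]},{"translation": [0,0,0],"rotation": [0,0,0]},{"translation": [0,0,0],"rotation": [0,0,0]},{"translation": [0,0,0],"rotation": [0,0,0]},{"translation": [0,0,0],"rotation": [0,0,0]},{"translation": [0,0,0],"rotation": [0,0,0]},{"translation": [0,0,0],"rotation": [0,0,0]},{"translation": [0,0,0],"rotation": [0,0,0]}], "jaw": 1, "newtons": 40}}

```text
t: 43.35
eef_pos: [0.5532, 0.1111, 0.0655]
ee_rot: [3.14, 0.003, -1.595]
force: [-0.4, -0.1, 0.2]
width: 0.0266
gripper_force: 0.1
```

```bash
cat > ramp.py <<'E'
from g import *
import sys
def plan(th0,th1,y0,z0,n=10):
    # hinge frame arc in board axes (board yaw -0.02); prints rows as units
    c=np.array([y0,z0]); out=[]
    for i in range(1,n+1):
        a=(th1-th0)*i/n; r=np.array([[np.cos(a),-np.sin(a)],[np.sin(a),np.cos(a)]])@c-c
        out.append([round(x,3) for x in (r[0]*.02/.25,r[0]/.25,r[1]/.25)]+[round(np.rad2deg(a)/30,3)])
    return out
E
python3 - <<'E'
from ramp import *
print(s['width'],s['gripper_force'],s['force'])
g=s['eef_pos']; hinge=np.array([.5535-.0056,-.1705,.06]); print("rel",g-hinge)
for r in plan(0,.15,g[1]+.1705,g[2]-.06): print(r)
# bar pixels via brown mask in top picture
im=grab_frame("top"); np.save("top_flat.npy",im)
for x,y in ((322,185),(322,215),(321,240),(370,220)): print(im[y,x])
E
```

```text
[ 0.543  0.302 -0.404 -0.004 -0.865 -0.564] [0.553 0.111 0.066] [ 3.14   0.003 -1.595]
0.026579412541983913 0.09423971408978105 [-0.445 -0.146  0.165]
rel [0.005 0.282 0.006]
[np.float64(-0.0), np.float64(-0.0), np.float64(0.017), np.float64(0.029)]
[np.float64(-0.0), np.float64(-0.001), np.float64(0.034), np.float64(0.057)]
[np.float64(-0.0), np.float64(-0.002), np.float64(0.051), np.float64(0.086)]
[np.float64(-0.0), np.float64(-0.003), np.float64(0.067), np.float64(0.115)]
[np.float64(-0.0), np.float64(-0.005), np.float64(0.084), np.float64(0.143)]
[np.float64(-0.0), np.float64(-0.007), np.float64(0.101), np.float64(0.172)]
[np.float64(-0.0), np.float64(-0.009), np.float64(0.118), np.float64(0.201)]
[np.float64(-0.0), np.float64(-0.011), np.float64(0.135), np.float64(0.229)]
[np.float64(-0.0), np.float64(-0.013), np.float64(0.151), np.float64(0.258)]
[np.float64(-0.0), np.float64(-0.016), np.float64(0.168), np.float64(0.286)]
[ 52  80 118]
[43 64 94]
[41 62 89]
[151 150 149]
```

Call:
{"fn": "apply_moves", "kwargs": {"steps": [{"translation": [0,0,0],"rotation": [0,0,0]},{"translation": [0,0,0],"rotation": [0,0,0]},{"translation": [0,0,0.017],"rotation": [0.03,0,0]},{"translation": [0,-0.001,0.034],"rotation": [0.06,0,0]},{"translation": [0,-0.002,0.05],"rotation": [0.086,0,0]},{"translation": [0,-0.003,0.067],"rotation": [0.115,0,0]},{"translation": [0,-0.005,0.084],"rotation": [0.143,0,0]},{"translation": [0,-0.009,0.118],"rotation": [0.2,0,0]},{"translation": [0,-0.013,0.151],"rotation": [0.258,0,0]},{"translation": [0,-0.016,0.168],"rotation": [0.286,0,0]}]}}

```text
t: 44.23
eef_pos: [0.5527, 0.1067, 0.1085]
ee_rot: [3.136, 0.155, -1.596]
force: [-3.8, 2.4, -3.9]
width: 0.024
gripper_force: 40.0
```

Run:
```python
from ramp import *
print(s['width'],s['gripper_force'],s['force'])
for r in plan(.15,.27,.2775,.048): print([float(v) for v in r])
a=grab_frame("top")[130:290,140:460]; b=grab_frame("scene")[100:280,230:450]
im=np.hstack([cv2.resize(a,(480,240),interpolation=cv2.INTER_CUBIC),cv2.resize(b,(293,240),interpolation=cv2.INTER_CUBIC)])
cv2.imwrite("pics/c11.png",im)
```

```text
[ 0.426  0.244 -0.311 -0.174 -0.96  -0.356] [0.553 0.107 0.108] [ 3.136  0.155 -1.596]
0.024015506114297796 39.998236298561096 [-3.812  2.421 -3.946]
[-0.0, -0.002, 0.013, 0.023]
[-0.0, -0.005, 0.027, 0.046]
[-0.0, -0.008, 0.04, 0.069]
[-0.0, -0.01, 0.053, 0.092]
[-0.0, -0.014, 0.066, 0.115]
[-0.0, -0.017, 0.079, 0.138]
[-0.0, -0.02, 0.092, 0.16]
[-0.0, -0.024, 0.106, 0.183]
[-0.001, -0.027, 0.119, 0.206]
[-0.001, -0.031, 0.131, 0.229]
```

View pics/c11.png

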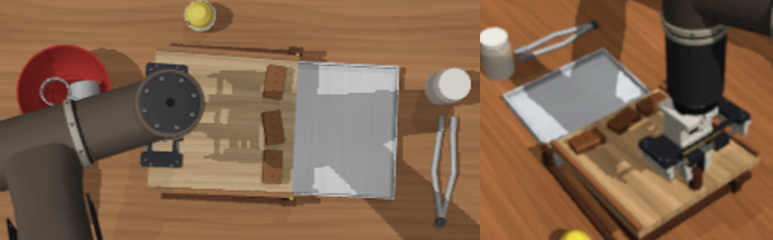

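The top view shows the board lifting cleanly, with bars at (275,82), (272,127) and (272,166) and the pan to the right. From here I'll track the bars by code, as my picture allowance is spent.

```bash
cat > bars.py <<'E'
from ramp import *
def bars(im=None):
    im=grab_frame("top") if im is None else im
    u0,v0=305,172; a=im[v0:260,u0:412].astype(int)
    m=((a[...,2]<140)&(a[...,2]-a[...,0]>30)).astype(np.uint8)
    n,l,st,c=cv2.connectedComponentsWithStats(m)
    return [(int(st[i,4]),round(float(c[i,0])+u0,1),round(float(c[i,1])+v0,1)) for i in range(1,n) if st[i,4]>50]
def rep():
    print("w",round(s['width'],4),"gf",round(s['gripper_force'],1),"F",s['force']); print(bars())
E
python3 - <<'E'
from bars import *
rep(); print(bars(np.load("top_flat.npy")))
E
```

```text
[ 0.427  0.244 -0.311 -0.173 -0.959 -0.358] [0.553 0.107 0.108] [ 3.136  0.154 -1.598]
w 0.024 gf 40.0 F [-3.472  3.824 -4.812]
[(1779, 321.5, 210.4), (529, 407.5, 221.0), (111, 308.3, 220.6)]
[(1981, 320.5, 217.5), (405, 406.9, 216.2)]
```

Call:
{"fn": "apply_moves", "kwargs": {"steps": [{"translation": [0,-0.002,0.013],"rotation": [0.023,0,0]},{"translation": [0,-0.005,0.027],"rotation": [0.046,0,0]},{"translation": [0,-0.008,0.04],"rotation": [0.069,0,0]},{"translation": [0,-0.01,0.053],"rotation": [0.092,0,0]},{"translation": [0,-0.014,0.066],"rotation": [0.115,0,0]},{"translation": [0,-0.017,0.079],"rotation": [0.138,0,0]},{"translation": [0,-0.02,0.092],"rotation": [0.16,0,0]},{"translation": [0,-0.024,0.106],"rotation": [0.183,0,0]},{"translation": [0,-0.027,0.119],"rotation": [0.206,0,0]},{"translation": [0,-0.031,0.131],"rotation": [0.229,0,0]}]}}

```text
t: 45.22
eef_pos: [0.5523, 0.0992, 0.1404]
ee_rot: [3.131, 0.273, -1.597]
force: [-4.4, 1.1, -3.7]
width: 0.0239
gripper_force: 40.0
```

Run:
```python
from bars import *
rep()
r=s['eef_pos']-[.548,-.1705,.06]; print("theta~",np.arctan2(r[2],r[1])-.02, np.hypot(r[1],r[2]))
for q in plan(.27,.33,r[1],r[2]): print([float(v) for v in q])
```

```text
[ 0.318  0.219 -0.234 -0.301 -1.053 -0.201] [0.552 0.099 0.14 ] [ 3.131  0.273 -1.597]
w 0.0239 gf 40.0 F [-4.4    1.113 -3.671]
[(1902, 321.1, 210.6), (578, 407.7, 221.8)]
theta~ 0.26976404982331476 0.28138849230940005
[-0.0, -0.002, 0.006, 0.011]
[-0.0, -0.004, 0.013, 0.023]
[-0.0, -0.006, 0.019, 0.034]
[-0.0, -0.008, 0.026, 0.046]
[-0.0, -0.01, 0.032, 0.057]
[-0.0, -0.012, 0.039, 0.069]
[-0.0, -0.014, 0.045, 0.08]
[-0.0, -0.017, 0.051, 0.092]
[-0.0, -0.019, 0.058, 0.103]
[-0.0, -0.021, 0.064, 0.115]
```

```bash
cat > bars.py <<'E'
from ramp import *
def mask(u0,u1,v0,v1,im):
    a=im[v0:v1,u0:u1].astype(int); return ((a[...,2]<140)&(a[...,2]-a[...,0]>30)&(a[...,2]-a[...,1]>17)).astype(np.uint8)
def comps(m,u0,v0):
    n,l,st,c=cv2.connectedComponentsWithStats(cv2.erode(m,np.ones((3,3),np.uint8)))
    return [(int(st[i,4]),round(float(c[i,0])+u0,1),round(float(c[i,1])+v0,1)) for i in range(1,n) if st[i,4]>20]
def rep():
    im=grab_frame("top"); cv2.imwrite("last.png",im)
    r=s['eef_pos']-[.548,-.1705,.06]
    print("w",round(s['width'],4),"theta",round(np.arctan2(r[2],r[1])-.02,3),"t",s['t'],"F",s['force'])
    print("bars",comps(mask(305,402,174,256,im),305,174)); return r
E
python3 - <<'E'
from bars import *
rep(); im=np.load("top_flat.npy"); print(comps(mask(305,402,174,256,im),305,174))
im=grab_frame("top"); print(im[185,310:345:3].tolist()); print(im[215,310:345:3].tolist())
E
```

```text
[ 0.317  0.219 -0.234 -0.302 -1.054 -0.2  ] [0.552 0.099 0.141] [ 3.132  0.274 -1.597]
w 0.024 theta 0.272 t 45.2667 F [-7.315  4.594 -3.1  ]
bars [(1479, 321.1, 210.1)]
[(1602, 320.0, 217.6)]
[[83, 111, 133], [80, 106, 128], [70, 95, 115], [37, 59, 91], [37, 60, 92], [36, 60, 91], [49, 78, 119], [83, 112, 134], [85, 114, 135], [109, 127, 142], [148, 146, 145], [147, 146, 144]]
[[88, 116, 138], [88, 116, 138], [43, 61, 81], [38, 60, 92], [47, 75, 114], [49, 79, 119], [49, 77, 116], [92, 120, 142], [92, 121, 143], [149, 148, 147], [148, 148, 146], [148, 146, 146]]
```

Call:
{"fn": "apply_moves", "kwargs": {"steps": [{"translation": [0,-0.002,0.006],"rotation": [0.011,0,0]},{"translation": [0,-0.004,0.013],"rotation": [0.023,0,0]},{"translation": [0,-0.006,0.019],"rotation": [0.034,0,0]},{"translation": [0,-0.008,0.026],"rotation": [0.046,0,0]},{"translation": [0,-0.01,0.032],"rotation": [0.057,0,0]},{"translation": [0,-0.012,0.039],"rotation": [0.069,0,0]},{"translation": [0,-0.014,0.045],"rotation": [0.08,0,0]},{"translation": [0,-0.017,0.051],"rotation": [0.092,0,0]},{"translation": [0,-0.019,0.058],"rotation": [0.103,0,0]},{"translation": [0,-0.021,0.064],"rotation": [0.115,0,0]}]}}

```text
t: 46.2
eef_pos: [0.5521, 0.0939, 0.1562]
ee_rot: [3.129, 0.333, -1.597]
force: [-5.9, 1.2, -3.2]
width: 0.0239
gripper_force: 40.0
```

Run:
```python
from bars import *
r=rep()
for q in plan(.33,.37,r[1],r[2],5): print([float(v) for v in q])
```

```text
[ 0.258  0.212 -0.196 -0.363 -1.106 -0.128] [0.552 0.094 0.156] [ 3.129  0.333 -1.597]
w 0.0239 theta 0.329 t 46.2 F [-5.887  1.182 -3.204]
bars [(1151, 324.3, 213.3)]
[-0.0, -0.003, 0.008, 0.015]
[-0.0, -0.006, 0.017, 0.031]
[-0.0, -0.01, 0.025, 0.046]
[-0.0, -0.013, 0.034, 0.061]
[-0.0, -0.016, 0.042, 0.076]
```

```bash
sed -i 's/return ((a.*$/return (a[...,2]>2.05*a[...,0]).astype(np.uint8)/' bars.py
python3 - <<'E'
from bars import *
im=np.load("top_flat.npy"); print(comps(mask(305,402,174,256,im),305,174))
im=cv2.imread("last.png"); print(comps(mask(305,402,174,256,im),305,174))
rep()
E
```

```text
[ 0.258  0.212 -0.196 -0.363 -1.106 -0.127] [0.552 0.094 0.156] [ 3.13   0.334 -1.597]
[(185, 321.9, 184.3), (174, 320.9, 214.6), (178, 320.3, 240.5)]
[(189, 324.1, 183.5), (182, 323.3, 215.2), (184, 322.4, 240.7)]
w 0.0239 theta 0.33 t 46.25 F [-6.642  1.337 -3.66 ]
bars [(186, 324.1, 183.5), (182, 323.2, 215.2), (186, 322.5, 240.8)]
```

Call:
{"fn": "apply_moves", "kwargs": {"steps": [{"translation": [0,-0.003,0.008],"rotation": [0.015,0,0]},{"translation": [0,-0.006,0.017],"rotation": [0.031,0,0]},{"translation": [0,-0.01,0.025],"rotation": [0.046,0,0]},{"translation": [0,-0.013,0.034],"rotation": [0.061,0,0]},{"translation": [0,-0.016,0.042],"rotation": [0.076,0,0]},{"translation": [0,-0.016,0.042],"rotation": [0.076,0,0]},{"translation": [0,-0.016,0.042],"rotation": [0.076,0,0]},{"translation": [0,-0.016,0.042],"rotation": [0.076,0,0]},{"translation": [0,-0.016,0.042],"rotation": [0.076,0,0]},{"translation": [0,-0.016,0.042],"rotation": [0.076,0,0]}]}}

```text
t: 47.13
eef_pos: [0.552, 0.0898, 0.1667]
ee_rot: [3.128, 0.373, -1.598]
force: [-6.0, 1.2, -3.9]
width: 0.0241
gripper_force: 40.0
```

Run:
```python
from bars import *
r=rep()
for q in plan(.37,.40,r[1],r[2],4): print([float(v) for v in q])
```

```text
[ 0.218  0.21  -0.171 -0.403 -1.142 -0.082] [0.552 0.09  0.167] [ 3.128  0.373 -1.598]
w 0.0241 theta 0.369 t 47.1333 F [-6.045  1.161 -3.878]
bars [(88, 327.2, 179.3), (89, 326.3, 219.4), (178, 324.7, 240.8)]
[-0.0, -0.003, 0.008, 0.014]
[-0.0, -0.007, 0.016, 0.029]
[-0.0, -0.01, 0.023, 0.043]
[-0.0, -0.013, 0.031, 0.057]
```

Call:
{"fn": "apply_moves", "kwargs": {"steps": [{"translation": [0,0,0],"rotation": [0,0,0]},{"translation": [0,0,0],"rotation": [0,0,0]},{"translation": [0,0,0],"rotation": [0,0,0]},{"translation": [0,0,0],"rotation": [0,0,0]},{"translation": [0,0,0],"rotation": [0,0,0]},{"translation": [0,0,0],"rotation": [0,0,0]},{"translation": [0,0,0],"rotation": [0,0,0]},{"translation": [0,0,0],"rotation": [0,0,0]},{"translation": [0,0,0],"rotation": [0,0,0]},{"translation": [0,0,0],"rotation": [0,0,0]}]}}

```text
t: 48.02
eef_pos: [0.552, 0.0898, 0.1667]
ee_rot: [3.128, 0.373, -1.597]
force: [-5.9, 0.8, -3.7]
width: 0.0241
gripper_force: 40.0
```

Run:
```python
from bars import *
r=rep()
im=cv2.imread("last.png"); print(im[184,310:360:4].tolist())
```

```text
[ 0.218  0.21  -0.171 -0.403 -1.142 -0.082] [0.552 0.09  0.167] [ 3.128  0.373 -1.597]
w 0.0241 theta 0.369 t 48.0167 F [-5.903  0.81  -3.737]
bars [(175, 335.7, 185.5), (175, 334.7, 215.2), (154, 334.5, 240.7)]
[[50, 48, 49], [48, 47, 48], [47, 47, 48], [50, 56, 63], [81, 109, 130], [35, 50, 71], [35, 58, 91], [35, 58, 89], [59, 74, 98], [148, 146, 145], [150, 150, 148], [149, 149, 148], [147, 145, 145]]
```

All three bars are sliding, so I'll hold this angle.

Call:
{"fn": "apply_moves", "kwargs": {"steps": [{"translation": [0,0,0],"rotation": [0,0,0]},{"translation": [0,0,0],"rotation": [0,0,0]},{"translation": [0,0,0],"rotation": [0,0,0]},{"translation": [0,0,0],"rotation": [0,0,0]},{"translation": [0,0,0],"rotation": [0,0,0]},{"translation": [0,0,0],"rotation": [0,0,0]},{"translation": [0,0,0],"rotation": [0,0,0]},{"translation": [0,0,0],"rotation": [0,0,0]},{"translation": [0,0,0],"rotation": [0,0,0]},{"translation": [0,0,0],"rotation": [0,0,0]}]}}

```text
t: 48.9
eef_pos: [0.552, 0.0897, 0.1666]
ee_rot: [3.128, 0.372, -1.598]
force: [-5.3, 1.6, -4.1]
width: 0.0239
gripper_force: 40.0
```

Run:
```python
from bars import *
r=rep()
```

```text
[ 0.218  0.21  -0.171 -0.403 -1.142 -0.082] [0.552 0.09  0.167] [ 3.128  0.372 -1.598]
w 0.0239 theta 0.369 t 48.9 F [-5.274  1.646 -4.074]
bars [(43, 342.8, 186.4), (40, 341.4, 214.3), (39, 339.6, 240.9)]
```

Call:
{"fn": "apply_moves", "kwargs": {"steps": [{"translation": [0,0,0],"rotation": [0,0,0]},{"translation": [0,0,0],"rotation": [0,0,0]},{"translation": [0,0,0],"rotation": [0,0,0]},{"translation": [0,0,0],"rotation": [0,0,0]},{"translation": [0,0,0],"rotation": [0,0,0]},{"translation": [0,0,0],"rotation": [0,0,0]},{"translation": [0,0,0],"rotation": [0,0,0]},{"translation": [0,0,0],"rotation": [0,0,0]},{"translation": [0,0,0],"rotation": [0,0,0]},{"translation": [0,0,0],"rotation": [0,0,0]}]}}

```text
t: 49.78
eef_pos: [0.552, 0.0898, 0.1667]
ee_rot: [3.128, 0.372, -1.597]
force: [-6.1, 1.8, -4.6]
width: 0.024
gripper_force: 40.0
```

Run:
```python
from bars import *
r=rep()
im=cv2.imread("last.png"); b=comps(mask(305,402,174,256,im),305,174)
for n,u,v in b: print(at("top",u,v,.02))
```

```text
[ 0.218  0.21  -0.171 -0.403 -1.142 -0.082] [0.552 0.09  0.167] [ 3.128  0.372 -1.597]
w 0.024 theta 0.369 t 49.7833 F [-6.073  1.836 -4.554]
bars [(42, 342.7, 186.6), (39, 341.4, 214.1), (39, 339.6, 240.9)]
[ 0.636 -0.191  0.02 ]
[ 0.545 -0.188  0.02 ]
[ 0.458 -0.184  0.02 ]
```

Run:
```python
from bars import *
im=cv2.imread("last.png")
m=mask(334,352,174,256,im)
for v in range(174-174,256-174,3): print(v+174,''.join('#' if x else '.' for x in m[v]))
print("hinge px",[np.round(proj("top",(x,-.1705,.06)),1) for x in(.41,.548,.69)])
print("bar standing top/bottom px",proj("top",(.545,-.18,.044)),proj("top",(.545,-.18,.004)))
print(im[214,330:352].tolist())
sc=grab_frame("scene"); cv2.imwrite("sc.png",sc)
a=sc[100:230,230:420]; mm=mask(230,420,100,230,sc); 
P=[proj("scene",(x,y,.02)) for x,y in((.41,-.165),(.41,-.25),(.69,-.25),(.69,-.165))]
pm=np.zeros(sc.shape[:2],np.uint8); cv2.fillPoly(pm,[np.int32(P)],1)
M=((sc[...,2].astype(int)>2.05*sc[...,0])&(pm>0)).astype(np.uint8); print(np.int32(P).tolist(),comps(M,0,0))
```

```text
[ 0.218  0.21  -0.171 -0.403 -1.142 -0.082] [0.552 0.09  0.167] [ 3.128  0.372 -1.597]
174 ..................
177 ........###.......
180 .......#####......
183 .......#####......
186 .......####.......
189 .......####.......
192 .......####.......
195 .......####.......
198 ..................
201 ..................
204 ..................
207 .....#####........
210 .....#####........
213 ......####........
216 ......####........
219 ......####........
222 ......####........
225 ......#.#.........
228 ..................
231 ..................
234 ....#####.........
237 ....####..........
240 ....####..........
243 ....####..........
246 ....####..........
249 ....####..........
252 ..................
255 ..................
hinge px [array([335.8, 256.3]), array([336.7, 212.7]), array([337.6, 168.4])]
bar standing top/bottom px (np.float64(339.36353112360524), np.float64(213.90302285964663)) (np.float64(338.60504758471484), np.float64(214.36353520798616))
[[93, 121, 143], [92, 120, 143], [92, 120, 142], [93, 121, 143], [92, 120, 143], [92, 120, 143], [112, 126, 140], [138, 137, 135], [119, 119, 119], [48, 59, 78], [43, 65, 94], [46, 69, 99], [46, 69, 99], [45, 67, 98], [83, 93, 109], [134, 134, 134], [151, 150, 149], [150, 149, 148], [150, 150, 148], [151, 150, 149], [153, 152, 150], [152, 150, 149]]
[[362, 175], [344, 159], [270, 199], [286, 217]] [(38, 288.5, 209.2)]
```

The bars stand on edge in the pan, clear of the board, at rest. I'll lower the board.

Run:
```python
from bars import *
r=(s['eef_pos']-[.548,-.1705,.06])[1:]
for a,b in((.369,.24),(.24,.11),(.11,-.003)):
    for q in plan(a,b,r[0],r[1],5): print([float(v) for v in q])
    d=b-a; r=np.array([[np.cos(d),-np.sin(d)],[np.sin(d),np.cos(d)]])@r; print(r)
```

```text
[ 0.218  0.21  -0.171 -0.403 -1.142 -0.082] [0.552 0.09  0.167] [ 3.128  0.373 -1.598]
[0.0, 0.011, -0.027, -0.049]
[0.0, 0.021, -0.054, -0.099]
[0.001, 0.03, -0.082, -0.148]
[0.001, 0.038, -0.11, -0.197]
[0.001, 0.046, -0.137, -0.246]
[0.272 0.072]
[0.0, 0.007, -0.028, -0.05]
[0.0, 0.014, -0.057, -0.099]
[0.0, 0.019, -0.086, -0.149]
[0.0, 0.024, -0.114, -0.199]
[0.001, 0.028, -0.143, -0.248]
[0.279 0.036]
[0.0, 0.003, -0.025, -0.043]
[0.0, 0.005, -0.051, -0.086]
[0.0, 0.007, -0.076, -0.129]
[0.0, 0.009, -0.101, -0.173]
[0.0, 0.009, -0.127, -0.216]
[0.281 0.005]
```

Call:
{"fn": "apply_moves", "kwargs": {"steps": [{"translation": [0,0.005,-0.013],"rotation": [-0.025,0,0]},{"translation": [0,0.011,-0.027],"rotation": [-0.049,0,0]},{"translation": [0,0.016,-0.04],"rotation": [-0.074,0,0]},{"translation": [0,0.021,-0.054],"rotation": [-0.099,0,0]},{"translation": [0,0.026,-0.068],"rotation": [-0.123,0,0]},{"translation": [0,0.03,-0.082],"rotation": [-0.148,0,0]},{"translation": [0,0.034,-0.096],"rotation": [-0.172,0,0]},{"translation": [0,0.038,-0.11],"rotation": [-0.197,0,0]},{"translation": [0,0.042,-0.123],"rotation": [-0.222,0,0]},{"translation": [0,0.046,-0.137],"rotation": [-0.246,0,0]}]}}

```text
t: 50.72
eef_pos: [0.5524, 0.1014, 0.1325]
ee_rot: [3.133, 0.243, -1.596]
force: [-4.5, 1.2, -3.4]
width: 0.0241
gripper_force: 40.0
```

Call:
{"fn": "apply_moves", "kwargs": {"steps": [{"translation": [0,0.004,-0.014],"rotation": [-0.025,0,0]},{"translation": [0,0.007,-0.028],"rotation": [-0.05,0,0]},{"translation": [0,0.011,-0.042],"rotation": [-0.075,0,0]},{"translation": [0,0.014,-0.057],"rotation": [-0.099,0,0]},{"translation": [0,0.016,-0.071],"rotation": [-0.124,0,0]},{"translation": [0,0.019,-0.086],"rotation": [-0.149,0,0]},{"translation": [0,0.022,-0.1],"rotation": [-0.174,0,0]},{"translation": [0,0.024,-0.114],"rotation": [-0.199,0,0]},{"translation": [0,0.026,-0.128],"rotation": [-0.224,0,0]},{"translation": [0,0.028,-0.143],"rotation": [-0.248,0,0]}]}}

```text
t: 51.55
eef_pos: [0.5528, 0.1086, 0.0967]
ee_rot: [3.136, 0.114, -1.596]
force: [-5.0, 2.1, -3.6]
width: 0.0236
gripper_force: 40.0
```

Call:
{"fn": "apply_moves", "kwargs": {"steps": [{"translation": [0,0.002,-0.013],"rotation": [-0.022,0,0]},{"translation": [0,0.003,-0.025],"rotation": [-0.043,0,0]},{"translation": [0,0.004,-0.038],"rotation": [-0.065,0,0]},{"translation": [0,0.005,-0.051],"rotation": [-0.086,0,0]},{"translation": [0,0.006,-0.063],"rotation": [-0.108,0,0]},{"translation": [0,0.007,-0.076],"rotation": [-0.13,0,0]},{"translation": [0,0.008,-0.09],"rotation": [-0.15,0,0]},{"translation": [0,0.009,-0.101],"rotation": [-0.173,0,0]},{"translation": [0,0.009,-0.112],"rotation": [-0.195,0,0]},{"translation": [0,0.009,-0.12],"rotation": [-0.208,0,0]}]}}

```text
t: 52.38
eef_pos: [0.5529, 0.111, 0.0665]
ee_rot: [3.139, 0.005, -1.596]
force: [-5.3, 1.5, -3.3]
width: 0.0235
gripper_force: 40.0
```

Run:
```python
from bars import *
rep()
```

```text
[ 0.541  0.3   -0.402 -0.007 -0.868 -0.562] [0.553 0.111 0.066] [ 3.139  0.005 -1.596]
w 0.0235 theta 0.003 t 52.3833 F [-5.284  1.515 -3.321]
bars [(45, 342.8, 186.4), (39, 341.4, 214.1), (39, 339.6, 240.9)]
```

Board is flat; release and rise straight up.

Call:
{"fn": "apply_moves", "kwargs": {"steps": [{"translation": [0,0,0],"rotation": [0,0,0]},{"translation": [0,0,0],"rotation": [0,0,0]},{"translation": [0,0,0],"rotation": [0,0,0]},{"translation": [0,0,0],"rotation": [0,0,0]},{"translation": [0,0,0],"rotation": [0,0,0]},{"translation": [0,0,0],"rotation": [0,0,0]},{"translation": [0,0,0],"rotation": [0,0,0]},{"translation": [0,0,0],"rotation": [0,0,0]},{"translation": [0,0,0],"rotation": [0,0,0]},{"translation": [0,0,0],"rotation": [0,0,0]}], "jaw": -1}}

```text
t: 53.27
eef_pos: [0.5533, 0.1108, 0.0668]
ee_rot: [3.14, 0.005, -1.595]
force: [0.6, -0.2, -0.4]
width: 0.0846
gripper_force: 0.0
```

Call:
{"fn": "apply_moves", "kwargs": {"steps": [{"translation": [0,0,0.05],"rotation": [0,0,0]},{"translation": [0,0,0.12],"rotation": [0,0,0]},{"translation": [0,0,0.2],"rotation": [0,0,0]},{"translation": [0,0,0.3],"rotation": [0,0,0]},{"translation": [0,0,0.4],"rotation": [0,0,0]},{"translation": [0,0,0.5],"rotation": [0,0,0]},{"translation": [0,0,0.6],"rotation": [0,0,0]},{"translation": [0,0,0.66],"rotation": [0,0,0]},{"translation": [0,0,0.7],"rotation": [0,0,0]},{"translation": [0,0,0.7],"rotation": [0,0,0]}]}}

```text
t: 54.1
eef_pos: [0.5542, 0.1112, 0.244]
ee_rot: [-3.14, 0.006, -1.595]
force: [0.3, -0.7, -0.5]
width: 0.0877
gripper_force: 0.0
```

Call:
{"fn": "apply_moves", "kwargs": {"steps": [{"translation": [0,0,0],"rotation": [0,0,0]},{"translation": [0,0,0],"rotation": [0,0,0]},{"translation": [0,0,0],"rotation": [0,0,0]},{"translation": [0,0,0],"rotation": [0,0,0]},{"translation": [0,0,0],"rotation": [0,0,0]},{"translation": [0,0,0],"rotation": [0,0,0]},{"translation": [0,0,0],"rotation": [0,0,0]},{"translation": [0,0,0],"rotation": [0,0,0]},{"translation": [0,0,0],"rotation": [0,0,0]},{"translation": [0,0,0],"rotation": [0,0,0]}]}}

```text
t: 54.93
eef_pos: [0.5532, 0.1108, 0.2418]
ee_rot: [3.14, 0.005, -1.595]
force: [0.7, -0.8, -0.1]
width: 0.0879
gripper_force: 0.0
```

Run:
```python
from bars import *
rep(); print(job_done())
```

```text
[ 0.541  0.151 -0.165 -0.005 -1.253 -0.564] [0.553 0.111 0.242] [ 3.14   0.005 -1.595]
w 0.0879 theta 0.554 t 54.9333 F [ 0.702 -0.76  -0.084]
bars [(42, 342.7, 186.6), (39, 341.4, 214.1), (39, 339.6, 240.9)]
the job is handed in; nothing more can be done
None
```

I handed the job in at about 55 s with the pin in its cradle, all three cutters in the bowl, all three bars in the pan (standing on edge), and the board lowered flat and let go; no verdict came back.

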